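# Read the code plate inside a sample case, then shut the case

### The arm

A 6-joint arm with a two-finger parallel gripper is mounted at the origin on the work surface. World frame = base frame: x ahead of the robot, y to its left, z up, the work surface at z = 0. Lengths are in m, angles in rad, forces in N, time in s.
With the tool pointing down it reaches from about 0.35 to 0.775 m from the base axis. Payload 5.5 kg.
Tool frame: the origin (TCP) lies at the very end of the fingers, on their centre line; the grasp point (between the pads) lies behind it (env.hold_point_z is the z of the grasp point in the tool frame, in m); z points along the fingers, y is the line along which they close (so a half turn about z gives the same grasp; the last joint's range is limited). The gripper opens to 85 mm and grips with 20 to 120 N. Pads are 22 mm wide; open, the fingers measure 114 mm over their backs; the gripper's body (76 mm by 85 mm) begins 54 mm behind the grasp point. The pads swing forward as they close: fully open they stand 13 mm farther back than shut.
Start: joints at [-1.339, 0.313, 0.046, 1.304, 0, 1.431], TCP at [0.209, -0.536, 0.231] pointing down, gripper open.
Joint ranges: [-2.76, 2.76], [-0.86, 1.69], [-1.03, 1.26], [-2.2, 2.34], [-1.47, 1.5], [-3.14, 3.14]. Speed limits (rad/s): [2.57, 2.57, 3.14, 3.14, 3.14, 3.14].

### API

Orientations are given as a unit quaternion [w, x, y, z].
In Python, from workcell import env gives the robot as it stands.
- The arm moves only by the tool arm_command, never from a script. Its argument "rows" is a list of rows, each an object with "delta_pos": the shift along the tool's x, y, z scaled (see below), a list of three; "rot": the turn, a rotation vector about the tool's x, y, z scaled (see below), a list of three; "fingers": the closure, from 0 (fully open) to 1 (shut). A call has 1 to 20 rows; each row shifts and turns the commanded pose from where the row before left it, along the tool's axes as they then stand; what a row does not reach is not made up. The controller multiplies each number of a shift by 0.02 m and each number of a turn by 360 degrees. A row lasts 1/10 s, in which the tool goes at most 50 mm and 8.59 degrees, less where a joint would pass 70% of its speed; a pose out of reach is approached as far as the arm can. A call with a number of a shift or a turn outside -1 to 1 is refused whole. A call with a gripper value outside its range is refused whole. The fingers move at their own pace and stop on an object; "squeeze" is the grip in N (left out, the last holds). Time passes only in rows, so rows that do not move let the fingers close. It gives the time, the measured TCP pose, the force and the opening at its end, in the units of the state.
- env.get_state(): the state, without advancing time (a new reading comes with each control period).
- env.read_camera(name): name is "scene" or "top"; returns (picture, depth): 420x560x3 uint8, blue, green, red; 420x560 float32, m along the optical axis (not along the pixel's ray), 0 where there is no reading.
- env.get_calibration(name): a dict with "mtx" (3x3 intrinsics, pixels), "R" (3x3) and "t" (3): a world point X has camera coordinates R X + t. Camera axes: x right, y down, z forward; pixel columns grow to the right and rows downward; lengths in m; the calibration is good to about 2 mm. A picture is of the moment at which its call begins. get_calibration takes no time and is no camera call.
- env.hand_in(): hands the job in, once; it reports no verdict.
The state is a dict: "clock": time; "joint_pos": joint angles; "qvel": joint speeds; "tau": joint torques, N m; "tcp_pos": TCP position; "orientation": TCP orientation; "wrist_force": force on the tool from outside, world axes, zero at the start; "ft_torque": the same for the moment, N m; "finger_gap": finger opening in m.
Only numpy, scipy, OpenCV 4.12 (cv2) and the standard library are available. Lean on these libraries where they do the work, as an engineer would, in place of code of your own. Each camera call takes 0.05 s, during which the arm holds its last target. There are 200 camera calls.

### The job

Book in the open sample case: take the hand reader from its dock and set the reader's round face centred and square on the sloped code plate inside the case, pressing just enough that the sprung plate sinks about half-way, and hold it steady there for two seconds without ever ramming it. Stand the reader upright back on its dock and let go, then gently lower the case's hinged lid until it is fully shut, without slamming it. Leave the jar, the bottle and the tip box where they are.

Things in the scene. Friction and masses are not known exactly. Their poses are not given: they have to be found in the camera images.
- case: white open-topped sample case fixed to the bench, 220 (x) by 200 (y) by 100 mm high, walls 5 mm. Origin: centre of its underside; x axis points from the front (robot side) to the hinge side, z up. In its middle the sloped code plate on a grey block, behind it a fixed rack of small amber vials, tops 72 mm high. Lid hinged on top of its rear (+x) wall
- plate_center (a point): centre of the outer face of the code plate (aluminium, 46 by 56 by 4 mm, black square dot code), 20 mm in front of the case's centre, 72 mm above the bench, 85 mm behind the front wall; rim at 100 mm. z points out of its face, up and to the case's front, 0.52 rad (30 deg) from vertical; y is the case's y. The plate gives way along -z against a spring
- plate (a joint): how far the sprung code plate is pushed in, m: 0 at rest, stop at 0.010. It starts to move at about 2 N, stands at 0.005 under about 5.6 N (700 N/m) and reaches its stop at about 9 N
- reader_center (a point): centre (half-way up) of the loose hand reader, 0.14 to 0.28 kg, standing on its dock: 125 mm tall; round black rubber hood at the foot, 44 mm diameter, 16 mm high; cone up to 45 mm; white rectangular handle 34 mm (its x) by 28 mm (its y) from 45 to 125 mm above the foot, with dark grip pads. z points from foot to top
- reader_face (a point): centre of the flat round face (44 mm) at the reader's foot, 62.5 mm below reader_center; it is both what the reader stands on and what is set on the code plate. z axis points into the reader, towards the handle's top
- dock: flat grey charging dock fixed to the bench, 110 by 110 mm, 12 mm high, with a dark round patch in the middle. Origin: centre of its underside. Its top is flat and has no rim
- lid (a joint): angle of the case's lid, rad: 0 shut on the rim, positive open (1.57 upright, stop 1.75). Stiff hinge (0.6 N m): the 0.3 kg lid stays where it is left and must be pushed all the way, about 4 N near its free edge. Grey, 225 mm from hinge to free edge, 200 mm wide, 8 mm thick (outer face 8 mm beyond the hinge line); lip 16 by 60 mm at the free edge
- lid_hinge (a point): point on the lid's hinge line at the middle of the case's width, 110 mm behind the case's centre, 100 mm above the bench; axes are those of the case. The hinge line runs along y; the lid runs to -x when shut and straight up when at 1.57
- lid_edge (a point): middle of the lid's free edge, on the lid's outer face (the upper one when shut); moves with the lid, z axis points out of the outer face
- jar: bystander: loose small amber jar with black cap, 56 mm diameter, 75 mm high, origin at its foot; leave alone
- flask: bystander: loose clear glass bottle with blue cap, 72 mm diameter, 160 mm high, origin at its foot; leave alone
- tipbox: bystander: loose white closed tip box 120 by 85 by 50 mm, origin at the centre of its underside; leave alone
Not all that is in view belongs to the job. Of the things that look like the part that bears reader_center, the middle-sized one is meant. Several things look just like the dock: the one meant starts farthest to the robot's right.

How it is judged:
By the outcome, as a careful person would: the job done as asked, in the order asked, and still so for the second after the job is handed in, with the robot touching nothing.
It also fails if it takes over 72 s, if anything falls off the work surface, if the arm or the gripper's body presses on something with over 40 N, if the wrist force passes 120 N, or if a joint passes its speed limit or range.

## Working session

There is one attempt and no reset: what is moved stays moved. The work goes in short steps, Python scripts to look and compute and a tool call to move; the robot and the scene stay as the last step left them, time stands still between calls to the robot, and variables do not carry over. Pictures are saved under pics/ and viewed, on a budget of 10 in all, crops included, one or two more only if the job needs it, and the job is handed in when it is done.

Besides the shell and the picture viewer there is one more tool, called as name(argument=value, ...) on one line, values as JSON. arm_command: Moves the arm, as the interface text tells. Shifts and turns lie within -1 to 1; 1 stands for 0.02 m of shift or 360 degrees of turn. Its arguments: {"type":"object","properties":{"rows":{"type":"array","items":{"type":"object","properties":{"delta_pos":{"type":"array","items":{"type":"number","minimum":-1,"maximum":1}},"rot":{"type":"array","items":{"type":"number","minimum":-1,"maximum":1}},"fingers":{"type":"number"}}}},"squeeze":{"type":"number"}},"required":["rows"]}

```bash
mkdir -p pics; ls; python3 - <<'E'
from workcell import env
import cv2,numpy as np
print(env.get_state(), env.hold_point_z)
for n in("scene","top"):
    p,d=env.read_camera(n); cv2.imwrite(f"pics/{n}0.png",p); np.save(f"{n}0.npy",d)
    c=env.get_calibration(n); print(n,c)
E
```

```text
pics
{'clock': 0.0, 'joint_pos': array([-1.33861788e+00,  3.13983524e-01,  4.49858610e-02,  1.30357440e+00,
        2.83397826e-05,  1.43119500e+00]), 'qvel': array([-0.00020906,  0.00053106, -0.00055687, -0.00035006, -0.00150341,
       -0.00021699]), 'tau': array([ 4.70056693e-04, -4.80625105e+01,  2.98533994e+01,  1.92688726e-02,
       -1.97024669e-04, -7.31907932e-06]), 'tcp_pos': array([ 0.20876591, -0.53523127,  0.23042127]), 'orientation': array([-8.87570595e-04,  9.82771784e-01,  1.84821079e-01, -2.69286503e-05]), 'wrist_force': array([0.89116897, 0.67219052, 0.13665788]), 'ft_torque': array([ 0.02270298, -0.00097515, -0.01780092]), 'finger_gap': 0.08519238692563176} -0.0187
scene {'mtx': array([[408.95107057,   0.        , 274.66671723],
       [  0.        , 408.95107057, 214.12493677],
       [  0.        ,   0.        ,   1.        ]]), 'R': array([[ 0.79939604,  0.600687  , -0.01187844],
       [ 0.40341921, -0.55131258, -0.73027898],
       [-0.44521782,  0.57899013, -0.68304576]]), 't': array([-0.50699321, -0.16353345,  1.39911161])}
top {'mtx': array([[450.15431513,   0.        , 269.20774993],
       [  0.        , 450.15431513, 204.60110713],
       [  0.        ,   0.        ,   1.        ]]), 'R': array([[ 0.02688073, -0.99961645, -0.00666119],
       [-0.99660445, -0.02627975, -0.07803171],
       [ 0.07782673,  0.00873612, -0.99692862]]), 't': array([0.01443866, 0.63605296, 1.11585021])}
```

View pics/scene0.png

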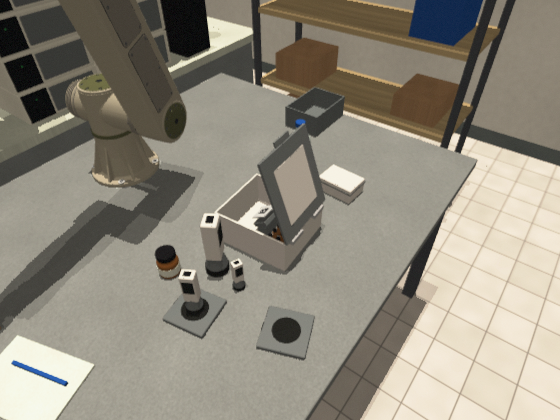

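View pics/top0.png

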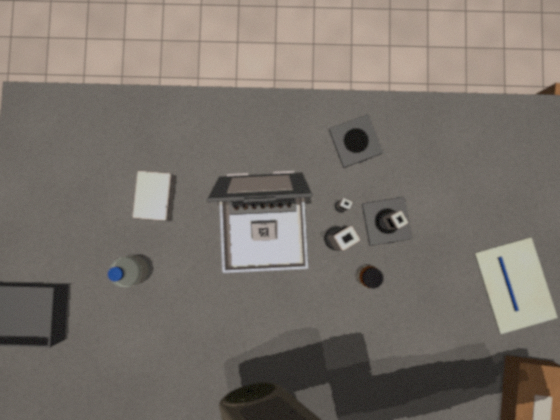

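The pictures show three readers. The middle-sized one stands on the dock at top (387,221), which is the farthest right (-y). The case is at (263,232), with the lid slightly past or near upright. I'll enlarge the crops next.

```bash
cat > h.py <<'E'
import numpy as np,cv2
from workcell import env
from scipy.spatial.transform import Rotation as Rn
def ray(n,u,v):
    c=env.get_calibration(n); K,R,t=c["mtx"],c["R"],c["t"]
    return -R.T@t, R.T@np.linalg.solve(K,[u,v,1.0])
def onz(n,u,v,z):
    o,d=ray(n,u,v); return o+d*(z-o[2])/d[2]
def cloud(n,D):
    c=env.get_calibration(n); v,u=np.indices(D.shape)
    P=np.stack([u,v,np.ones_like(u)],-1).reshape(-1,3)@np.linalg.inv(c["mtx"]).T*D.reshape(-1,1)
    return ((P-c["t"])@c["R"]).reshape(*D.shape,3)
def proj(n,X):
    c=env.get_calibration(n); p=c["mtx"]@(c["R"]@np.array(X)+c["t"]); return p[:2]/p[2]
E
python3 - <<'E'
from h import *
p=cv2.imread("pics/top0.png")
a=cv2.resize(p[165:285,205:325],(600,600),interpolation=cv2.INTER_CUBIC)
b=cv2.resize(p[180:260,355:435],None,fx=5,fy=5,interpolation=cv2.INTER_CUBIC)
c=np.zeros((600,800,3),np.uint8)
c[:500,:400]=cv2.resize(p[170:285,210:320][:, :],(400,418))[:0].shape and 0 if 0 else 0
a=cv2.resize(p[165:285,205:320],None,fx=4,fy=4,interpolation=cv2.INTER_CUBIC)  # 460x480
c[:480,:460]=a
b=cv2.resize(p[190:252,358:418],None,fx=5.5,fy=5.5,interpolation=cv2.INTER_CUBIC) #330x341
c[:b.shape[0],465:465+b.shape[1]]=b
cv2.imwrite("pics/crop1.png",c)
s=cv2.imread("pics/scene0.png")
cv2.imwrite("pics/crop2.png",cv2.resize(s[125:340,150:335],None,fx=2.75,fy=2.75,interpolation=cv2.INTER_CUBIC))
P=cloud("top",np.load("top0.npy"))
for (u,v) in [(222,235),(305,235),(263,270),(398,217),(263,226),(370,235),(268,183),(345,237),(344,204)]: print(u,v,P[v,u].round(4))
E
```

```text
222 235 [0.5548 0.1398 0.1013]
305 235 [ 0.5601 -0.0555  0.0985]
263 270 [0.4755 0.0412 0.0972]
398 217 [ 0.6062 -0.2636  0.1359]
263 226 [0.5793 0.0445 0.076 ]
370 235 [ 0.5656 -0.2269  0.0128]
268 183 [0.6666 0.0335 0.214 ]
345 237 [ 0.557  -0.1364  0.1815]
344 204 [ 0.6366 -0.1479  0.0883]
```

View pics/crop1.png

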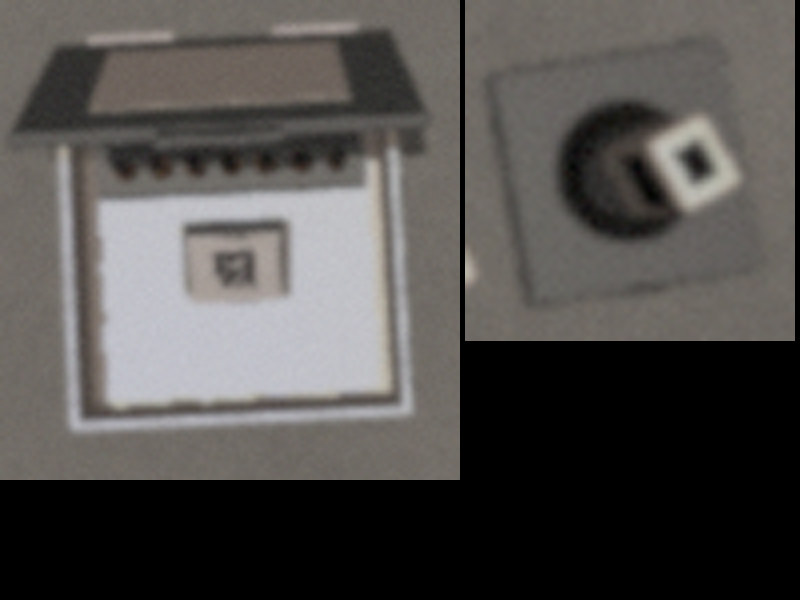

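View pics/crop2.png

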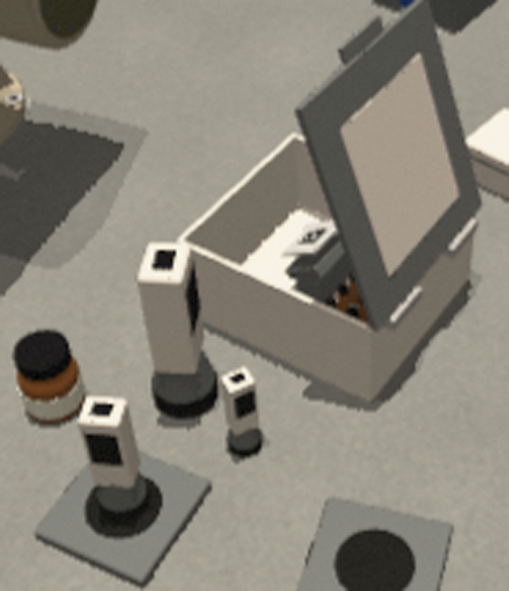

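Crop 1 shows the case's front rim corners at about (222.5,272.5) and (308,268), and the reader's top as a tilted square at about (398,220). The lid leans forward over the case with its outer face visible. Now I'll fit poses.

```bash
python3 - <<'E'
from h import *
print("cams",ray("top",0,0)[0],ray("scene",0,0)[0])
f=lambda x,y:(205+(x+.5)/4-.5,165+(y+.5)/4-.5)
g=lambda x,y:(358+(x-465+.5)/5.5-.5,190+(y+.5)/5.5-.5)
def edge(a,b): 
    d=(b-a)[:2]; return np.degrees(np.arctan2(d[1],d[0])).round(2),np.linalg.norm(d).round(4)
FL=onz("top",*f(70,431),.1);FR=onz("top",*f(413,414),.1);L=onz("top",*f(57,150),.1);R=onz("top",*f(401,140),.1)
print("case FL FR",FL,FR,edge(FR,FL),"sides",L,edge(FL,L),R,edge(FR,R))
pl=[onz("top",*f(*q),z) for q,z in [((185,222),.0835),((289,222),.0835),((287,298),.0605),((187,300),.0605)]]
print("plate corners",np.round(pl,4),np.mean(pl,0))
c=[onz("top",*g(*q),.137) for q in [(645,145),(698,112),(742,170),(690,215)]]
print("reader top",np.round(c,4),np.mean(c,0),[edge(c[i],c[(i+1)%4]) for i in range(4)])
dk=[onz("top",*g(*q),.012) for q in [(488,72),(720,38),(765,262),(530,303)]]
print("dock",np.round(dk,4),np.mean(dk,0),[edge(dk[i],dk[(i+1)%4]) for i in range(4)])
P=cloud("top",np.load("top0.npy")); Q=P[205:235,380:415].reshape(-1,3); Q=Q[Q[:,2]>.128]
print("top pts",len(Q),Q.mean(0),cv2.minAreaRect(Q[:,:2].astype(np.float32)*1000))
# rim pts
Q=P[195:280,205:320].reshape(-1,3); Q=Q[(abs(Q[:,2]-.1)<.006)&(Q[:,0]<.6)]; print("rim",cv2.minAreaRect(Q[:,:2].astype(np.float32)*1000),Q.min(0),Q.max(0))
# scene: reader cloud
S=cloud("scene",np.load("scene0.npy")); Q=S[255:330,170:215].reshape(-1,3);Q=Q[Q[:,2]>.128]
print("scene top",len(Q),Q.mean(0),cv2.minAreaRect(Q[:,:2].astype(np.float32)*1000))
# lid
Q=P[172:202,205:320].reshape(-1,3);Q=Q[Q[:,2]>.13]
m=Q.mean(0);u,s,v=np.linalg.svd(Q-m);print("lid",m,v[2],s,Q.max(0),Q.min(0))
# plate normal
Q=P[222:238,254:274].reshape(-1,3);Q=Q[(Q[:,2]>.055)&(Q[:,2]<.09)];m=Q.mean(0);u,s,v=np.linalg.svd(Q-m);print("plate",m,v[2],len(Q))
for n,(us,vs) in dict(scene=((205,245),(195,230))).items():
    Q=S[vs[0]:vs[1],245:290].reshape(-1,3)
E
```

```text
cams [0.54666212 0.02140023 1.1621515 ] [ 1.09417033 -0.59568564  0.83020993]
case FL FR [0.4675992  0.13660787 0.1       ] [ 0.48294337 -0.0637364   0.1       ] (np.float64(94.38), np.float64(0.2009)) sides [0.63231976 0.15009517 0.1       ] (np.float64(4.68), np.float64(0.1653)) [ 0.64361977 -0.05339246  0.1       ] (np.float64(3.68), np.float64(0.161))
plate corners [[0.5924 0.0738 0.0835]
 [0.594  0.0115 0.0835]
 [0.5487 0.0113 0.0605]
 [0.5458 0.0723 0.0605]] [0.57022554 0.04220716 0.072     ]
reader top [[ 0.6081 -0.2458  0.137 ]
 [ 0.6223 -0.2677  0.137 ]
 [ 0.5988 -0.2859  0.137 ]
 [ 0.5796 -0.2646  0.137 ]] [ 0.60218483 -0.26599277  0.137     ] [(np.float64(-56.83), np.float64(0.0261)), (np.float64(-142.23), np.float64(0.0298)), (np.float64(131.89), np.float64(0.0287)), (np.float64(33.34), np.float64(0.034))]
dock [[ 0.6476 -0.2053  0.012 ]
 [ 0.6664 -0.313   0.012 ]
 [ 0.5628 -0.3341  0.012 ]
 [ 0.541  -0.2258  0.012 ]] [ 0.60446109 -0.26955932  0.012     ] [(np.float64(-80.13), np.float64(0.1093)), (np.float64(-168.46), np.float64(0.1057)), (np.float64(101.39), np.float64(0.1105)), (np.float64(10.91), np.float64(0.1086))]
top pts 193 [ 0.60021233 -0.25876881  0.16230331] ((567.616943359375, -133.23829650878906), (36.39070129394531, 309.9749450683594), 14.412863731384277)
rim ((541.2538452148438, 41.255577087402344), (131.9247283935547, 200.2392120361328), 4.324392318725586) [ 0.46817834 -0.06184696  0.09401283] [0.59966203 0.14406259 0.10366767]
scene top 204 [ 0.64984988 -0.30213876  0.19948005] ((834.8179931640625, -435.6772766113281), (38.2095947265625, 608.2807006835938), 54.73298263549805)
lid [0.6511057  0.04925569 0.25414073] [0.96850975 0.0761653  0.23703945] [3.98274098 2.71435522 0.46838744] [0.6999624  0.15054576 1.1621515 ] [ 0.54666212 -0.05188463  0.13005358]
plate [0.57105195 0.04316915 0.07312087] [-0.37291503 -0.00886277  0.92782317] 317
```

```bash
python3 - <<'E'
from h import *
p=cv2.imread("pics/top0.png").astype(int)
sub=p[205:235,378:415].min(2); M=(sub>125).astype(np.uint8)
n,l,st,ce=cv2.connectedComponentsWithStats(M); k=1+st[1:,4].argmax(); M=(l==k).astype(np.uint8)
cs=cv2.findContours(M,cv2.RETR_EXTERNAL,2)[0]; c=max(cs,key=len)[:,0,:]+[378,205]
W=np.array([onz("top",*q,.137)[:2]*1000 for q in c],np.float32)
print("reader top rect",st[k],cv2.minAreaRect(W))
# dark disc
g=lambda x,y:(358+(x-465+.5)/5.5-.5,190+(y+.5)/5.5-.5)
for q in [(560,172),(626,100),(626,240)]: print("disc edge",onz("top",*g(*q),.012))
h=lambda x,y:(150+(x+.5)/2.75-.5,125+(y+.5)/2.75-.5)
for nme,q,z in [("FR",(184,238),.1),("FL",(297,134),.1),("code",(313,237),.072),("rear right",(374,324),.1),("readerT a",(81,402),.137),("b",(125,399),.137),("c",(131,424),.137),("d",(87,431),.137),("lid tipL",(425,0),.3),("lid tipR",(298,108),.3)]:
    print(nme,onz("scene",*h(*q),z).round(4))
f=lambda x,y:(205+(x+.5)/4-.5,165+(y+.5)/4-.5)
print("code top",onz("top",*f(236,270),.072))
# lid tip: intersect in case frame by angle: corner from both cameras
cx=np.array([np.cos(.075),np.sin(.075),0]);cy=np.array([-cx[1],cx[0],0])
H=np.array([.585,.0447,.1])+.11*cx
for th in np.arange(1.0,1.75,.1):
    T=H-.225*np.cos(th)*cx+.225*np.sin(th)*np.array([0,0,1]); O=.008*(np.sin(th)*cx+np.cos(th)*np.array([0,0,1]))
    F=[proj(n,T+s*.1*cy+O) for n in("top","scene") for s in (1,-1)]
    i=[((F[0]-205-.0+.5)*[1,1]),] 
    t=[((x-np.array([205,165])+.5)*4-.5).round(0) for x in F[:2]]; sc=[((x-np.array([150,125])+.5)*2.75-.5).round(0) for x in F[2:]]
    print(round(th,2),*t,*sc)
E
```

```text
reader top rect [ 14   6  16  17 140] ((601.359130859375, -266.5765686035156), (33.05069351196289, 27.013668060302734), 30.291513442993164)
disc edge [ 0.60194875 -0.2391512   0.012     ]
disc edge [ 0.63624924 -0.26948931  0.012     ]
disc edge [ 0.57127399 -0.26991339  0.012     ]
FR [ 0.4877 -0.0583  0.1   ]
FL [0.4732 0.1334 0.1   ]
code [0.5674 0.0394 0.072 ]
rear right [ 0.7005 -0.0417  0.1   ]
readerT a [ 0.5833 -0.2745  0.137 ]
b [ 0.6092 -0.2517  0.137 ]
c [ 0.6306 -0.2666  0.137 ]
d [ 0.6081 -0.2916  0.137 ]
lid tipL [0.613  0.1558 0.3   ]
lid tipR [ 0.6228 -0.0393  0.3   ]
code top [0.56468342 0.04265259 0.072     ]
1.0 [ 18. 240.] [432. 220.] [381.  -2.] [252. 109.]
1.1 [ 13. 198.] [431. 177.] [400.  -6.] [271. 106.]
1.2 [  9. 153.] [431. 132.] [420.  -8.] [293. 105.]
1.3 [  5. 106.] [429.  85.] [442.  -8.] [315. 107.]
1.4 [ 2. 58.] [427.  37.] [465.  -5.] [340. 112.]
1.5 [-0. 10.] [425. -10.] [488.  -0.] [365. 119.]
1.6 [ -2. -37.] [422. -58.] [512.   7.] [391. 129.]
1.7 [ -3. -82.] [ 419. -103.] [535.  17.] [417. 142.]
```

Lid angle is about 1.23 rad and the plate centre about (0.566, 0.042). The reader is at about (0.603, -0.268) with its handle yaw about 32°. I'll move above the reader first.

arm_command(rows=[{"rot": [0,0,-0.0162],"fingers": 0},{"rot": [0,0,-0.0162]},{"delta_pos": [0.5,0,0]},{"delta_pos": [1,-0.02,0]},{"delta_pos": [1,-0.02,0]},{"delta_pos": [1,-0.02,0]},{"delta_pos": [1,-0.02,0]},{"delta_pos": [1,-0.02,0]},{"delta_pos": [1,-0.02,0]},{"delta_pos": [1,-0.02,0]},{"delta_pos": [1,-0.02,0]},{"delta_pos": [1,-0.02,0]},{"delta_pos": [1,-0.02,0]},{"delta_pos": [1,-0.02,0]},{"delta_pos": [1,-0.02,0]},{"delta_pos": [1,-0.02,0]},{"delta_pos": [1,-0.02,0]},{"delta_pos": [1,-0.02,0]},{"delta_pos": [1,-0.02,0]},{"delta_pos": [1,-0.02,0]}])

```text
schema error: expected keys delta_pos, rot, fingers
```

arm_command(rows=[{"delta_pos": [1,-0.02,0]},{"delta_pos": [1,-0.02,0]},{"delta_pos": [1,-0.02,0]},{"delta_pos": [1,-0.02,0]},{"delta_pos": [1,-0.02,0]},{"delta_pos": [1,-0.02,0]},{"delta_pos": [1,-0.02,0]},{"delta_pos": [0.3,-0.02,0]},{},{}])

```text
schema error: expected keys delta_pos, rot, fingers
```

```bash
cat >> h.py <<'E'
def pose():
    s=env.get_state(); q=s["orientation"]; return s["tcp_pos"],Rn.from_quat([q[1],q[2],q[3],q[0]]),s
def to(p,R=None):
    "shift units (current tool axes) and turn units to reach p,R"
    x,r,s=pose(); R=R or r
    print("t",round(s["clock"],2),"tcp",x.round(4),"shift",(r.inv().apply(np.array(p)-x)/.02).round(3),"turn",((r.inv()*R).as_rotvec()/(2*np.pi)).round(4),"F",s["wrist_force"].round(2),"gap",round(s["finger_gap"],4))
def down(yaw): return Rn.from_matrix(np.array([[np.cos(yaw),np.sin(yaw),0],[np.sin(yaw),-np.cos(yaw),0],[0,0,-1]]))
E
python3 - <<'E'
from h import *
to([.603,-.268,.085],down(np.radians(33)))
print(pose()[1].as_matrix().round(3),pose()[2]["joint_pos"].round(2))
p,_=env.read_camera("scene"); t,_=env.read_camera("top")
c=np.zeros((500,800,3),np.uint8)
c[:,:400]=cv2.resize(p[190:340,145:265],(400,500)); c[:400,400:]=cv2.resize(t[165:265,345:445],(400,400))
cv2.imwrite("pics/c3.png",c)
E
```

```text
t 0.1 tcp [ 0.2088 -0.5353  0.2305] shift [23.217 -5.278  7.288] turn [-0.0003 -0.0001 -0.0325] F [ 0.1  -0.64  0.19] gap 0.0853
[[ 0.932  0.363 -0.   ]
 [ 0.363 -0.932  0.002]
 [ 0.    -0.002 -1.   ]] [-1.34  0.31  0.05  1.3  -0.    1.43]
```

View pics/c3.png

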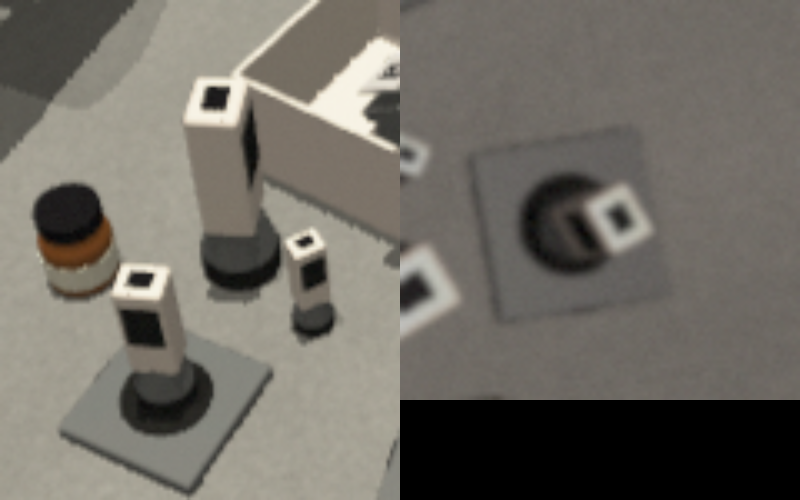

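The calls were refused because every row needs all its keys, so nothing moved. The picture shows the reader on its dock at about (150,330) in the left half, with the dark pad on the face toward the camera.

arm_command(rows=[{"delta_pos": [0,0,0],"rot": [0,0,-0.0162],"fingers": 0},{"delta_pos": [0,0,0],"rot": [0,0,-0.0162],"fingers": 0},{"delta_pos": [0.5,-0.02,0],"rot": [0,0,0],"fingers": 0},{"delta_pos": [1,-0.02,0],"rot": [0,0,0],"fingers": 0},{"delta_pos": [1,-0.02,0],"rot": [0,0,0],"fingers": 0},{"delta_pos": [1,-0.02,0],"rot": [0,0,0],"fingers": 0},{"delta_pos": [1,-0.02,0],"rot": [0,0,0],"fingers": 0},{"delta_pos": [1,-0.02,0],"rot": [0,0,0],"fingers": 0},{"delta_pos": [1,-0.02,0],"rot": [0,0,0],"fingers": 0},{"delta_pos": [1,-0.02,0],"rot": [0,0,0],"fingers": 0},{"delta_pos": [1,-0.02,0],"rot": [0,0,0],"fingers": 0},{"delta_pos": [1,-0.02,0],"rot": [0,0,0],"fingers": 0},{"delta_pos": [1,-0.02,0],"rot": [0,0,0],"fingers": 0},{"delta_pos": [1,-0.02,0],"rot": [0,0,0],"fingers": 0},{"delta_pos": [1,-0.02,0],"rot": [0,0,0],"fingers": 0},{"delta_pos": [1,-0.02,0],"rot": [0,0,0],"fingers": 0},{"delta_pos": [1,-0.02,0],"rot": [0,0,0],"fingers": 0},{"delta_pos": [1,-0.02,0],"rot": [0,0,0],"fingers": 0},{"delta_pos": [1,-0.02,0],"rot": [0,0,0],"fingers": 0},{"delta_pos": [1,-0.02,0],"rot": [0,0,0],"fingers": 0}])

```text
clock: 2.2
tcp_pos: [0.4995, -0.3379, 0.2312]
orientation: [-0.0, 0.959, 0.283, -0.0]
wrist_force: [0.0, -0.1, 0.1]
finger_gap: 0.0853
```

arm_command(rows=[{"delta_pos": [1,-0.02,0],"rot": [0,0,0],"fingers": 0},{"delta_pos": [1,-0.02,0],"rot": [0,0,0],"fingers": 0},{"delta_pos": [1,-0.02,0],"rot": [0,0,0],"fingers": 0},{"delta_pos": [1,-0.02,0],"rot": [0,0,0],"fingers": 0},{"delta_pos": [1,-0.02,0],"rot": [0,0,0],"fingers": 0},{"delta_pos": [1,-0.02,0],"rot": [0,0,0],"fingers": 0},{"delta_pos": [0.3,-0.02,0],"rot": [0,0,0],"fingers": 0},{"delta_pos": [0,0,0],"rot": [0,0,0],"fingers": 0},{"delta_pos": [0,0,0],"rot": [0,0,0],"fingers": 0}])

```text
clock: 3.1
tcp_pos: [0.6024, -0.2684, 0.2312]
orientation: [-0.0, 0.959, 0.284, -0.0]
wrist_force: [-0.3, 0.1, -0.1]
finger_gap: 0.0853
```

```bash
python3 - <<'E'
from h import *
to([.603,-.268,.085],down(np.radians(33)))
print(pose()[2]["joint_pos"].round(2))
p,_=env.read_camera("scene"); t,_=env.read_camera("top")
c=np.zeros((500,800,3),np.uint8)
c[:,:400]=cv2.resize(p[190:340,145:265],(400,500)); c[:400,400:]=cv2.resize(t[165:265,345:445],(400,400))
cv2.imwrite("pics/c4.png",c)
E
```

```text
t 3.1 tcp [ 0.6024 -0.2684  0.2312] shift [3.900e-02 1.000e-03 7.308e+00] turn [-0.      0.0001 -0.0002] F [-0.31  0.12 -0.11] gap 0.0853
[-0.54  0.49  0.3   1.39 -0.    2.03]
```

View pics/c4.png

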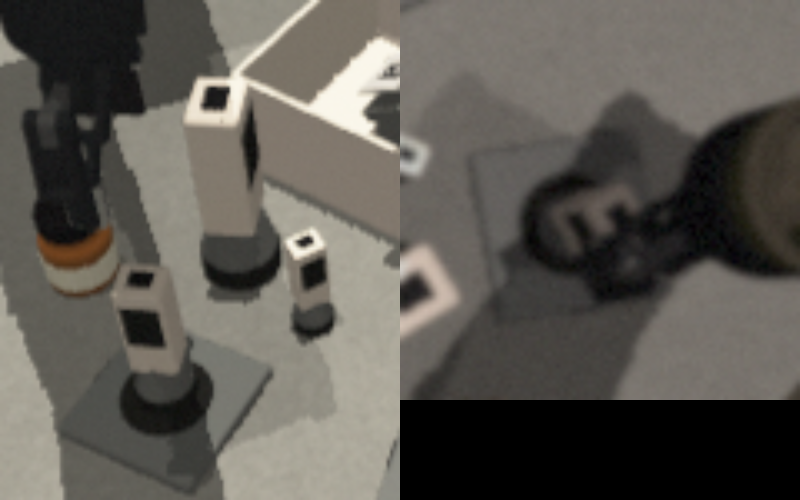

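```bash
python3 - <<'E'
from h import *
x,r,s=pose()
for n in("scene","top"):
    for nm,X in [("tcp",x),("yL",x+r.apply([0,.05,0])),("yR",x+r.apply([0,-.05,0])),("wrist",x+r.apply([0,0,-.12])),("readertop",np.array([.603,-.268,.137])),("foot",np.array([.603,-.268,.012]))]: print(n,nm,proj(n,X).round(1))
p,d=env.read_camera("scene"); cv2.imwrite("pics/c5.png",p)
S=cloud("scene",d); Q=S[120:270,140:230].reshape(-1,3); D=d[120:270,140:230].ravel(); 
Q=Q[(D>0)&(abs(Q[:,2]-.25)<.015)&(abs(Q[:,0]-.6)<.1)]; print(len(Q),Q.mean(0),Q.min(0),Q.max(0))
E
```

```text
scene tcp [179.6 243.5]
scene yL [173.4 262.7]
scene yR [185.4 225.9]
scene wrist [168.3 198. ]
scene readertop [187.7 273.2]
scene foot [196.  306.6]
top tcp [413.4 216.7]
top yL [433.8 204.1]
top yR [393.  229.3]
top wrist [434.3 213.2]
top readertop [400.1 218.4]
top foot [386.2 220.8]
152 [ 0.60415062 -0.26948557  0.25544588] [ 0.57056681 -0.32150286  0.24363273] [ 0.63773964 -0.22311238  0.26490378]
```

View pics/c5.png

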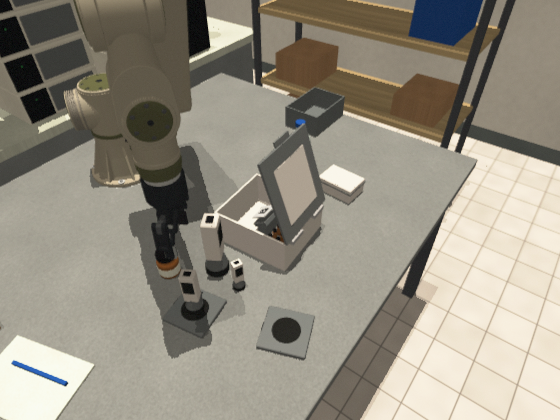

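The gripper sits where it should: the finger point cloud at (0.604,-0.2695) agrees with the TCP. Now descend and grip.

arm_command(rows=[{"delta_pos": [0.05,0,0.6],"rot": [0,0,0],"fingers": 0},{"delta_pos": [0,0,0.8],"rot": [0,0,0],"fingers": 0},{"delta_pos": [0,0,0.8],"rot": [0,0,0],"fingers": 0},{"delta_pos": [0,0,0.8],"rot": [0,0,0],"fingers": 0},{"delta_pos": [0,0,0.8],"rot": [0,0,0],"fingers": 0},{"delta_pos": [0,0,0.8],"rot": [0,0,0],"fingers": 0},{"delta_pos": [0,0,0.8],"rot": [0,0,0],"fingers": 0},{"delta_pos": [0,0,0.8],"rot": [0,0,0],"fingers": 0},{"delta_pos": [0,0,0.6],"rot": [0,0,0],"fingers": 0},{"delta_pos": [0,0,0.5],"rot": [0,0,0],"fingers": 0},{"delta_pos": [0,0,0],"rot": [0,0,0],"fingers": 0},{"delta_pos": [0,0,0],"rot": [0,0,0],"fingers": 0.3},{"delta_pos": [0,0,0],"rot": [0,0,0],"fingers": 0.5},{"delta_pos": [0,0,0],"rot": [0,0,0],"fingers": 0.6},{"delta_pos": [0,0,0],"rot": [0,0,0],"fingers": 0.7},{"delta_pos": [0,0,0],"rot": [0,0,0],"fingers": 0.8},{"delta_pos": [0,0,0],"rot": [0,0,0],"fingers": 1},{"delta_pos": [0,0,0],"rot": [0,0,0],"fingers": 1},{"delta_pos": [0,0,0],"rot": [0,0,0],"fingers": 1}], squeeze=40)

```text
clock: 5.15
tcp_pos: [0.604, -0.268, 0.0861]
orientation: [0.0, 0.959, 0.284, 0.0]
wrist_force: [-0.6, -0.4, 5.2]
finger_gap: 0.0277
```

```bash
python3 - <<'E'
from h import *
to([.603,-.268,.085],down(np.radians(33))); print(pose()[2]["ft_torque"].round(3))
E
```

```text
t 5.15 tcp [ 0.604  -0.268   0.0861] shift [-0.041 -0.028  0.053] turn [ 0.0002 -0.0001 -0.0001] F [-0.61 -0.38  5.21] gap 0.0277
[0.042 0.204 0.025]
```

arm_command(rows=[{"delta_pos": [0,0,-0.1],"rot": [0,0,0],"fingers": 1},{"delta_pos": [0,0,-0.3],"rot": [0,0,0],"fingers": 1},{"delta_pos": [0,0,-0.6],"rot": [0,0,0],"fingers": 1},{"delta_pos": [0,0,-1],"rot": [0,0,0],"fingers": 1},{"delta_pos": [0,0,-1],"rot": [0,0,0],"fingers": 1},{"delta_pos": [0,0,-1],"rot": [0,0,0],"fingers": 1},{"delta_pos": [0,0,-1],"rot": [0,0,0],"fingers": 1},{"delta_pos": [0,0,-1],"rot": [0,0,0],"fingers": 1},{"delta_pos": [0,0,-1],"rot": [0,0,0],"fingers": 1},{"delta_pos": [0,0,-1],"rot": [0,0,0],"fingers": 1},{"delta_pos": [0,0,-1],"rot": [0,0,0],"fingers": 1},{"delta_pos": [0,0,-1],"rot": [0,0,0],"fingers": 1},{"delta_pos": [0,0,-0.5],"rot": [0,0,0],"fingers": 1},{"delta_pos": [0,0,0],"rot": [0,0,0],"fingers": 1},{"delta_pos": [0,0,0],"rot": [0,0,0],"fingers": 1}], squeeze=60)

```text
clock: 6.65
tcp_pos: [0.6036, -0.2678, 0.2948]
orientation: [-0.0, 0.959, 0.284, -0.0]
wrist_force: [-0.4, 0.3, -2.8]
finger_gap: 0.0277
```

```bash
cat >> h.py <<'E'
PSI=.075
def tilt(a=np.pi/6,psi=PSI):
    n=np.array([-np.sin(a)*np.cos(psi),-np.sin(a)*np.sin(psi),np.cos(a)])
    y=np.array([np.sin(psi),-np.cos(psi),0]); z=-n; return n,Rn.from_matrix(np.stack([np.cross(y,z),y,z],1))
PC=np.array([.5658,.0425,.072]); FOOT=.0741
E
python3 - <<'E'
from h import *
n,R=tilt(); x,r,s=pose()
print(s["wrist_force"].round(2),s["ft_torque"].round(3))
w=(r.inv()*R).as_rotvec(); print("turn deg",np.degrees(w),w/2/np.pi)
to(PC+n*(.11+FOOT),R)
print("shift in new frame",(R.inv().apply(PC+n*(.11+FOOT)-x)/.02).round(3))
E
```

```text
[-0.35  0.34 -2.76] [-0.004 -0.     0.002]
turn deg [-7.52212657 29.38607498 28.00150484] [-0.0208948   0.08162799  0.07778196]
t 6.65 tcp [ 0.6036 -0.2678  0.2948] shift [  2.819 -16.25    3.171] turn [-0.0209  0.0816  0.0778] F [-0.35  0.34 -2.76] gap 0.0277
shift in new frame [ -6.194 -15.611   0.08 ]
```

arm_command(rows=[{"delta_pos": [0,0,0],"rot": [-0.003,0.01166,0.01111],"fingers": 1},{"delta_pos": [0,0,0],"rot": [-0.003,0.01166,0.01111],"fingers": 1},{"delta_pos": [0,0,0],"rot": [-0.003,0.01166,0.01111],"fingers": 1},{"delta_pos": [0,0,0],"rot": [-0.003,0.01166,0.01111],"fingers": 1},{"delta_pos": [0,0,0],"rot": [-0.003,0.01166,0.01111],"fingers": 1},{"delta_pos": [0,0,0],"rot": [-0.003,0.01166,0.01111],"fingers": 1},{"delta_pos": [0,0,0],"rot": [-0.003,0.01166,0.01111],"fingers": 1},{"delta_pos": [-0.3,-0.4,-0.17],"rot": [0,0,0],"fingers": 1},{"delta_pos": [-0.5,-0.8,-0.29],"rot": [0,0,0],"fingers": 1},{"delta_pos": [-0.5,-1,-0.29],"rot": [0,0,0],"fingers": 1},{"delta_pos": [-0.5,-1,-0.29],"rot": [0,0,0],"fingers": 1},{"delta_pos": [-0.5,-1,-0.29],"rot": [0,0,0],"fingers": 1},{"delta_pos": [-0.5,-1,-0.29],"rot": [0,0,0],"fingers": 1},{"delta_pos": [-0.5,-1,-0.29],"rot": [0,0,0],"fingers": 1},{"delta_pos": [-0.5,-1,-0.29],"rot": [0,0,0],"fingers": 1},{"delta_pos": [-0.5,-1,-0.29],"rot": [0,0,0],"fingers": 1},{"delta_pos": [-0.4,-1,-0.23],"rot": [0,0,0],"fingers": 1},{"delta_pos": [-0.3,-1,-0.17],"rot": [0,0,0],"fingers": 1},{"delta_pos": [-0.2,-1,0],"rot": [0,0,0],"fingers": 1},{"delta_pos": [0,-1,0],"rot": [0,0,0],"fingers": 1}])

```text
clock: 8.65
tcp_pos: [0.4651, -0.0322, 0.2921]
orientation: [-0.009, 0.966, 0.037, 0.257]
wrist_force: [0.3, -0.4, -1.7]
finger_gap: 0.0274
```

```bash
python3 - <<'E'
from h import *
n,R=tilt()
to(PC+n*(.06+FOOT),R); print(pose()[2]["joint_pos"].round(2))
E
```

```text
t 8.65 tcp [ 0.4651 -0.0322  0.2921] shift [-0.889 -3.351  5.48 ] turn [0.0001 0.0005 0.0003] F [ 0.31 -0.4  -1.71] gap 0.0274
[-0.39 -0.33 -0.57  0.85  0.22  2.73]
```

arm_command(rows=[{"delta_pos": [-0.2,-1,0],"rot": [0,0,0],"fingers": 1},{"delta_pos": [-0.3,-1,0.2],"rot": [0,0.0005,0.0003],"fingers": 1},{"delta_pos": [-0.2,-0.9,0.5],"rot": [0,0,0],"fingers": 1},{"delta_pos": [-0.1,-0.4,0.8],"rot": [0,0,0],"fingers": 1},{"delta_pos": [-0.1,0,0.8],"rot": [0,0,0],"fingers": 1},{"delta_pos": [0,0,0.8],"rot": [0,0,0],"fingers": 1},{"delta_pos": [0,0,0.8],"rot": [0,0,0],"fingers": 1},{"delta_pos": [0,0,0.7],"rot": [0,0,0],"fingers": 1},{"delta_pos": [0,0,0.5],"rot": [0,0,0],"fingers": 1},{"delta_pos": [0,0,0.3],"rot": [0,0,0],"fingers": 1},{"delta_pos": [0,0,0],"rot": [0,0,0],"fingers": 1},{"delta_pos": [0,0,0],"rot": [0,0,0],"fingers": 1}])

```text
clock: 9.85
tcp_pos: [0.5004, 0.0353, 0.1908]
orientation: [-0.009, 0.965, 0.036, 0.26]
wrist_force: [-0.0, 0.9, -1.7]
finger_gap: 0.0278
```

```bash
python3 - <<'E'
from h import *
n,R=tilt()
to(PC+n*(.02+FOOT),R)
p,d=env.read_camera("scene"); t,dt=env.read_camera("top"); np.save("s6.npy",d)
print(pose()[1].as_matrix().round(3))
x,r,s=pose(); f=x+r.apply([0,0,FOOT]); print("foot",f, proj("scene",f),proj("scene",PC),proj("top",f),proj("top",PC))
c=np.zeros((600,800,3),np.uint8)
c[:,:500]=cv2.resize(p[150:270,210:310],(500,600),interpolation=cv2.INTER_CUBIC); c[:360,500:]=cv2.resize(t[185:269,225:295],(300,360),interpolation=cv2.INTER_CUBIC)
cv2.imwrite("pics/c6.png",c)
E
```

```text
t 9.85 tcp [0.5004 0.0353 0.1908] shift [-0.131 -0.117  2.082] turn [ 0.0001 -0.0005 -0.0002] F [-0.03  0.94 -1.65] gap 0.0278
[[ 0.861  0.073  0.503]
 [ 0.064 -0.997  0.037]
 [ 0.504  0.    -0.864]]
foot [0.53795605 0.03786733 0.12735072] [253.84835065 191.56160101] [263.73074047 210.01233785] [264.92846513 243.45294567] [263.70093313 231.66428414]
```

View pics/c6.png

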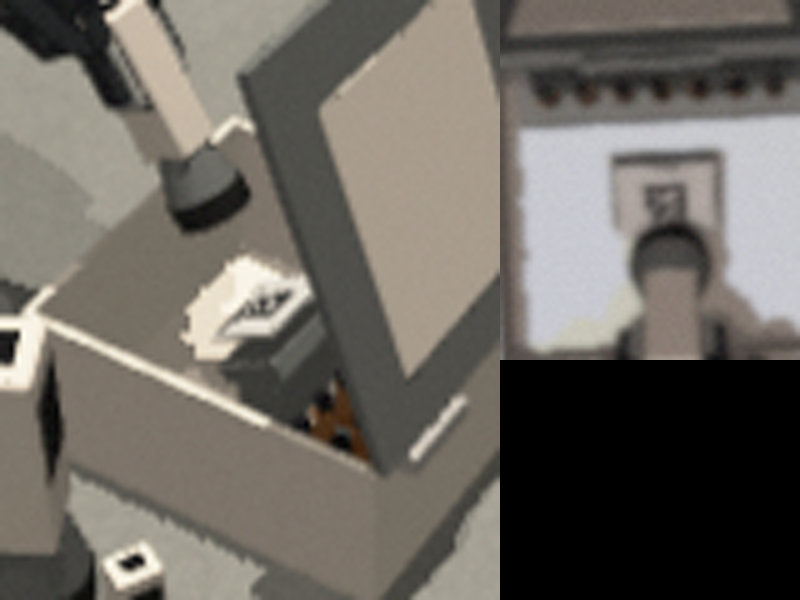

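The hood hovers at about (205,200) left and (672,262) right, with the plate code at (265,303) left and (665,205) right. I'll overlay the predicted outlines to calibrate the fine offset.

```bash
python3 - <<'E'
from h import *
x,r,s=pose(); n,R=tilt()
th=np.linspace(0,2*np.pi,60)
circ=[x+r.apply([.022*np.cos(a),.022*np.sin(a),FOOT]) for a in th]
circ2=[x+r.apply([.022*np.cos(a),.022*np.sin(a),FOOT-.016]) for a in th]
pl=[PC+R.apply([a*.023,b*.028,0]) for a,b in [(1,1),(1,-1),(-1,-1),(-1,1)]]
cx=np.array([np.cos(PSI),np.sin(PSI),0]);cy=np.array([-cx[1],cx[0],0]); C0=PC+.02*cx; C0[2]=.1
rim=[C0+a*cx+b*cy for a,b in [(0,.1),(-.11,.1),(-.11,-.1),(0,-.1)]]
c=np.zeros((600,800,3),np.uint8)
for nme,(u,v,w,h,k,X) in dict(scene=(225,165,60,75,8,0),top=(240,205,52,62,6,484)).items():
    p,d=env.read_camera(nme); S=8 if nme=="scene" else 6
    im=cv2.resize(p[v:v+h,u:u+w],None,fx=S,fy=S,interpolation=cv2.INTER_CUBIC)
    f=lambda L:np.array([((proj(nme,q)-[u,v]+.5)*S-.5) for q in L]).round().astype(np.int32).reshape(-1,1,2)
    for L,col,cl in [(circ,(0,0,255),1),(circ2,(255,0,255),1),(pl,(0,200,0),1),(rim,(255,0,0),0)]: cv2.polylines(im,[f(L)],bool(cl),col,1)
    c[:im.shape[0],X:X+im.shape[1]]=im[:, :800-X]
cv2.imwrite("pics/c7.png",c)
E
```

```text
(no output)
```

View pics/c7.png

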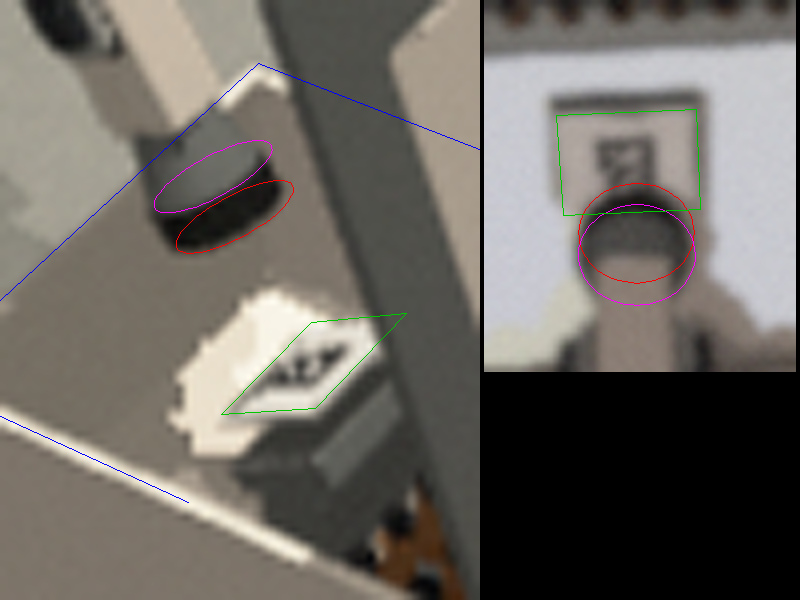

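Overlays agree to about 1 px in both cameras. I'll remove the known remaining offset, go to about 10 mm off the plate, then check relative to the plate outline from near.

arm_command(rows=[{"delta_pos": [-0.05,-0.07,0.3],"rot": [0.0001,-0.0005,-0.0002],"fingers": 1},{"delta_pos": [-0.03,-0.07,0.5],"rot": [0,0,0],"fingers": 1},{"delta_pos": [0,0,0.5],"rot": [0,0,0],"fingers": 1},{"delta_pos": [0,0,0.5],"rot": [0,0,0],"fingers": 1},{"delta_pos": [0,0,0.4],"rot": [0,0,0],"fingers": 1},{"delta_pos": [0,0,0.2],"rot": [0,0,0],"fingers": 1},{"delta_pos": [0,0,0.1],"rot": [0,0,0],"fingers": 1},{"delta_pos": [0,0,0],"rot": [0,0,0],"fingers": 1},{"delta_pos": [0,0,0],"rot": [0,0,0],"fingers": 1}])

```text
clock: 10.95
tcp_pos: [0.5241, 0.0398, 0.1468]
orientation: [-0.01, 0.965, 0.036, 0.259]
wrist_force: [-0.5, -0.3, -1.7]
finger_gap: 0.0275
```

```bash
python3 - <<'E'
from h import *
x,r,s=pose(); n,R=tilt()
to(PC+n*FOOT,R); print(s["ft_torque"].round(3))
th=np.linspace(0,2*np.pi,60)
circ=[x+r.apply([.022*np.cos(a),.022*np.sin(a),FOOT]) for a in th]
pl=[PC+R.apply([a*.023,b*.028,0]) for a,b in [(1,1),(1,-1),(-1,-1),(-1,1)]]
c=np.zeros((600,800,3),np.uint8)
for nme,(u,v,w,h,S,X) in dict(scene=(240,185,45,50,10,0),top=(243,212,42,42,8,455)).items():
    im=np.mean([env.read_camera(nme)[0] for _ in range(3)],0).astype(np.uint8)
    raw=cv2.resize(im[v:v+h,u:u+w],None,fx=S,fy=S,interpolation=cv2.INTER_CUBIC); im=raw.copy()
    f=lambda L:np.array([((proj(nme,q)-[u,v]+.5)*S-.5) for q in L]).round().astype(np.int32).reshape(-1,1,2)
    for L,col in [(circ,(0,0,255)),(pl,(0,200,0))]: cv2.polylines(im,[f(L)],True,col,1)
    c[:im.shape[0],X:X+im.shape[1]]=im[:, :800-X]
cv2.imwrite("pics/c8.png",c)
E
```

```text
t 10.95 tcp [0.5241 0.0398 0.1468] shift [-0.06   0.019  0.581] turn [ 0.0001 -0.0001 -0.    ] F [-0.5  -0.31 -1.7 ] gap 0.0275
[-0.092  0.662 -0.011]
```

View pics/c8.png

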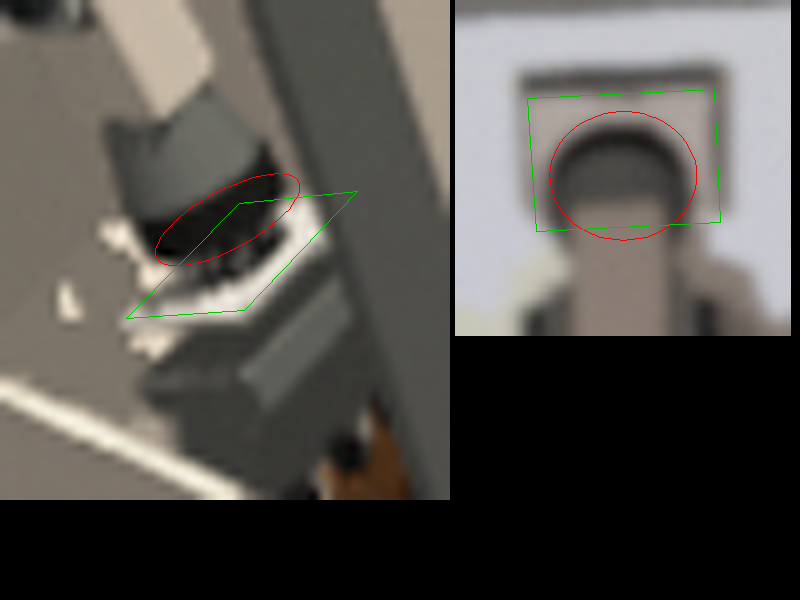

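The plate outline fits. In the top view, though, the hood sits about 2 px (4–5 mm) nearer the robot than predicted: its far edge is at row 127 instead of 111. I'll measure the reader in the tool frame from the depth images.

```bash
python3 - <<'E'
from h import *
x,r,s=pose()
for nme in ("scene","top"):
    d=np.median([env.read_camera(nme)[1] for _ in range(3)],0)
    P=cloud(nme,d); ok=(d>0)
    T=r.inv().apply((P-x).reshape(-1,3)).reshape(P.shape)
    reg=ok&(abs(T[...,0])<.035)&(abs(T[...,1])<.035)&(T[...,2]>-.06)&(T[...,2]<.08)
    Q=T[reg]; print(nme,len(Q))
    for a in np.arange(-.06,.08,.01):
        q=Q[(Q[:,2]>=a)&(Q[:,2]<a+.01)]
        if len(q): print(round(a,3),len(q),"x",(np.percentile(q[:,0],[5,50,95])*1000).round(1),"y",(np.percentile(q[:,1],[5,50,95])*1000).round(1))
E
```

```text
scene 833
-0.06 78 x [-10.9   5.9  11.2] y [-33.5 -11.3  27.6]
-0.05 94 x [-4.2 10.2 14.2] y [-30.7   5.6  30.3]
-0.04 67 x [-4.7 10.2 14.5] y [-18.1  14.1  29.4]
-0.03 73 x [-5.7  9.1 14.6] y [-18.3  15.1  30. ]
-0.02 69 x [-5.1  9.3 14.2] y [-18.3  15.   29.1]
-0.01 59 x [-5.6 10.8 14.4] y [-15.8  11.   27.8]
0.0 48 x [-13.4  12.5  14.2] y [-7.1 12.6 17.2]
0.01 55 x [-14.7  11.7  14.6] y [-7.3 14.7 16.7]
0.02 54 x [-14.6  11.4  14.9] y [-5.6 14.8 17. ]
0.03 41 x [-11.7   8.6  13.3] y [-4.1 13.5 17.2]
0.04 52 x [-8.8  9.  14.6] y [-3.7 13.7 20.3]
0.05 58 x [-11.5  10.3  16.7] y [-6.3 13.5 22.1]
0.06 58 x [-11.2  11.5  18.2] y [-6.3 16.9 23.3]
0.07 27 x [-7.2 12.  18.9] y [-8.3 13.6 23.1]
top 745
-0.06 147 x [-7.1  3.8 12.3] y [-33.7   0.4  34.1]
-0.05 113 x [ 2.4 11.5 14.9] y [-29.6  -1.3  28.4]
-0.04 50 x [ 6.4 13.9 15.4] y [-22.3   1.   19.3]
-0.03 58 x [ 6.2 14.1 15.4] y [-23.8  -1.1  22.5]
-0.02 55 x [ 5.6 11.3 15.3] y [-24.3   1.1  23.6]
-0.01 45 x [ 6.4 14.  15.4] y [-21.   -1.   16.5]
0.0 29 x [11.5 14.8 15.7] y [-13.6  -0.9  11.5]
0.01 25 x [12.9 14.6 15.5] y [-12.3   1.4  12.1]
0.02 26 x [12.7 14.5 15.4] y [-11.7  -0.8  12.2]
0.03 23 x [-2.1 13.  14.4] y [-15.3   1.5  14.7]
0.04 55 x [-0.2 11.9 15.4] y [-17.7  -0.7  15.8]
0.05 64 x [-3.3 14.  18.4] y [-20.4  -1.7  17.9]
0.06 39 x [-0.3 15.3 19.2] y [-20.2  -0.4  19.6]
0.07 16 x [ 5.9 16.6 19.1] y [-18.8   0.8  16.4]
```

The handle's +x face is at 14.4 mm instead of 17, and the hood edge at 19.1 instead of 22. So the reader sits 2.7 mm off along tool -x and isn't tilted. I'll compensate and approach slowly.

arm_command(rows=[{"delta_pos": [0.05,0,0],"rot": [0.0001,-0.0001,0],"fingers": 1},{"delta_pos": [0.05,0,0.03],"rot": [0,0,0],"fingers": 1},{"delta_pos": [0,0,0.05],"rot": [0,0,0],"fingers": 1},{"delta_pos": [0,0,0.05],"rot": [0,0,0],"fingers": 1},{"delta_pos": [0,0,0.05],"rot": [0,0,0],"fingers": 1},{"delta_pos": [0,0,0.05],"rot": [0,0,0],"fingers": 1},{"delta_pos": [0,0,0.05],"rot": [0,0,0],"fingers": 1},{"delta_pos": [0,0,0.05],"rot": [0,0,0],"fingers": 1},{"delta_pos": [0,0,0.05],"rot": [0,0,0],"fingers": 1},{"delta_pos": [0,0,0.05],"rot": [0,0,0],"fingers": 1},{"delta_pos": [0,0,0],"rot": [0,0,0],"fingers": 1}])

```text
clock: 12.65
tcp_pos: [0.5299, 0.0403, 0.14]
orientation: [-0.01, 0.965, 0.036, 0.258]
wrist_force: [0.7, 0.1, -3.1]
finger_gap: 0.0273
```

```bash
cat >> h.py <<'E'
def press():
    x,r,s=pose(); n,R=tilt(); to(PC+n*FOOT+R.apply([.0032,0,0]),R)
    print("F tool",r.inv().apply(s["wrist_force"]).round(2),"M tool",r.inv().apply(s["ft_torque"]).round(3))
E
python3 -c "
from h import *
press()"
```

```text
t 12.65 tcp [0.5299 0.0403 0.14  ] shift [0.019 0.023 0.138] turn [-0.0001  0.     -0.    ] F [ 0.69  0.11 -3.1 ] gap 0.0273
F tool [-0.94 -0.06  3.03] M tool [-0.017 -0.634 -0.042]
```

arm_command(rows=[{"delta_pos": [0.015,0.015,0.03],"rot": [0,0,0],"fingers": 1},{"delta_pos": [0,0,0.03],"rot": [0,0,0],"fingers": 1},{"delta_pos": [0,0,0.03],"rot": [0,0,0],"fingers": 1},{"delta_pos": [0,0,0.03],"rot": [0,0,0],"fingers": 1},{"delta_pos": [0,0,0.03],"rot": [0,0,0],"fingers": 1},{"delta_pos": [0,0,0],"rot": [0,0,0],"fingers": 1}])

```text
clock: 13.25
tcp_pos: [0.5318, 0.0401, 0.1377]
orientation: [-0.01, 0.965, 0.036, 0.259]
wrist_force: [-1.8, 0.5, -0.6]
finger_gap: 0.0274
```

```bash
python3 -c "
from h import *
press()"
```

```text
t 13.25 tcp [0.5318 0.0401 0.1377] shift [-0.006  0.006 -0.005] turn [-0.0001 -0.     -0.    ] F [-1.81  0.49 -0.62] gap 0.0274
F tool [-1.84 -0.63 -0.35] M tool [-0.006 -0.729 -0.02 ]
```

arm_command(rows=[{"delta_pos": [0,0,0.025],"rot": [0,0,0],"fingers": 1},{"delta_pos": [0,0,0.025],"rot": [0,0,0],"fingers": 1},{"delta_pos": [0,0,0],"rot": [0,0,0],"fingers": 1}])

```text
clock: 13.55
tcp_pos: [0.5322, 0.0401, 0.1369]
orientation: [-0.01, 0.965, 0.036, 0.259]
wrist_force: [-1.4, -0.0, 1.1]
finger_gap: 0.0274
```

```bash
python3 -c "
from h import *
press()"
```

```text
t 13.55 tcp [0.5322 0.0401 0.1369] shift [-0.005  0.008 -0.054] turn [-0.0001 -0.     -0.    ] F [-1.39 -0.    1.07] gap 0.0274
F tool [-0.66 -0.1  -1.62] M tool [ 0.024 -0.741  0.004]
```

arm_command(rows=[{"delta_pos": [0,0,0.025],"rot": [0,0,0],"fingers": 1},{"delta_pos": [0,0,0.025],"rot": [0,0,0],"fingers": 1},{"delta_pos": [0,0,0.025],"rot": [0,0,0],"fingers": 1},{"delta_pos": [0,0,0],"rot": [0,0,0],"fingers": 1}])

```text
clock: 13.95
tcp_pos: [0.533, 0.0402, 0.1356]
orientation: [-0.01, 0.965, 0.036, 0.259]
wrist_force: [-2.0, 0.2, 0.5]
finger_gap: 0.0272
```

```bash
cat >> h.py <<'E'
def avg(k=6):
    L=[];X=[]
    for _ in range(k):
        env.read_camera("top"); x,r,s=pose(); L.append(r.inv().apply(s["wrist_force"])); X.append(x)
    n,R=tilt(); e=R.inv().apply(np.mean(X,0)-(PC+n*FOOT))*1000
    print("avg F tool",np.mean(L,0).round(2),"sd",np.std(L,0).round(2),"pos mm rel contact",e.round(2))
E
python3 -c "
from h import *
avg();press()"
```

```text
avg F tool [-1.21 -0.88 -1.92] sd [0.34 0.4  0.47] pos mm rel contact [ 3.3  -0.16  2.6 ]
t 14.25 tcp [0.533  0.0402 0.1355] shift [-0.003  0.008 -0.13 ] turn [-0.0001  0.     -0.    ] F [-2.28  0.53  1.63] gap 0.0275
F tool [-1.12 -0.7  -2.52] M tool [ 0.075 -0.786  0.048]
```

arm_command(rows=[{"delta_pos": [0,0,0.025],"rot": [0,0,0],"fingers": 1},{"delta_pos": [0,0,0.025],"rot": [0,0,0],"fingers": 1},{"delta_pos": [0,0,0.025],"rot": [0,0,0],"fingers": 1},{"delta_pos": [0,0,0.025],"rot": [0,0,0],"fingers": 1},{"delta_pos": [0,0,0.025],"rot": [0,0,0],"fingers": 1},{"delta_pos": [0,0,0],"rot": [0,0,0],"fingers": 1}])

```text
clock: 14.85
tcp_pos: [0.5343, 0.0403, 0.1334]
orientation: [-0.01, 0.965, 0.036, 0.259]
wrist_force: [-1.9, 0.4, 1.9]
finger_gap: 0.0274
```

```bash
python3 - <<'E'
from h import *
avg(10);press()
p,_=env.read_camera("scene"); t,_=env.read_camera("top")
c=np.zeros((500,800,3),np.uint8)
c[:,:450]=cv2.resize(p[185:235,240:285],(450,500),interpolation=cv2.INTER_CUBIC); c[:345,455:]=cv2.resize(t[210:252,242:284],(345,345),interpolation=cv2.INTER_CUBIC)
cv2.imwrite("pics/c9.png",c)
E
```

```text
avg F tool [-1.09 -0.65 -3.59] sd [0.57 0.41 0.48] pos mm rel contact [ 3.3  -0.16  5.1 ]
t 15.35 tcp [0.5342 0.0403 0.1334] shift [-0.004  0.008 -0.255] turn [-0.0001 -0.     -0.    ] F [-2.66  0.67  2.48] gap 0.0275
F tool [-1.02 -0.87 -3.45] M tool [ 0.103 -0.801  0.026]
```

View pics/c9.png

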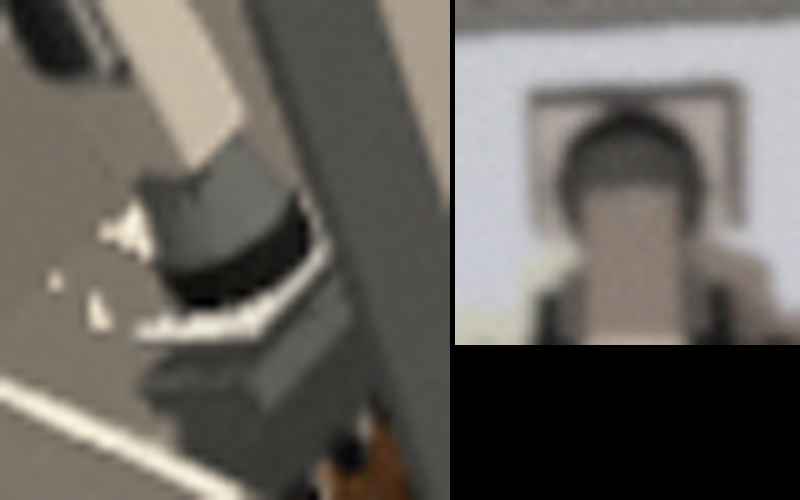

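The hood is flush and centred on the plate to within about 1.5 mm: hood columns 563–697 and plate 535–738, with the far margin near 1 mm. The force slope matches the spring at 0.67 N/mm, and the net force is about 5.6 N at 5.0 mm of travel. Holding.

arm_command(rows=[{"delta_pos": [0,0,0],"rot": [0,0,0],"fingers": 1},{"delta_pos": [0,0,0],"rot": [0,0,0],"fingers": 1},{"delta_pos": [0,0,0],"rot": [0,0,0],"fingers": 1},{"delta_pos": [0,0,0],"rot": [0,0,0],"fingers": 1},{"delta_pos": [0,0,0],"rot": [0,0,0],"fingers": 1},{"delta_pos": [0,0,0],"rot": [0,0,0],"fingers": 1},{"delta_pos": [0,0,0],"rot": [0,0,0],"fingers": 1},{"delta_pos": [0,0,0],"rot": [0,0,0],"fingers": 1},{"delta_pos": [0,0,0],"rot": [0,0,0],"fingers": 1},{"delta_pos": [0,0,0],"rot": [0,0,0],"fingers": 1},{"delta_pos": [0,0,0],"rot": [0,0,0],"fingers": 1},{"delta_pos": [0,0,0],"rot": [0,0,0],"fingers": 1},{"delta_pos": [0,0,0],"rot": [0,0,0],"fingers": 1},{"delta_pos": [0,0,0],"rot": [0,0,0],"fingers": 1},{"delta_pos": [0,0,0],"rot": [0,0,0],"fingers": 1},{"delta_pos": [0,0,0],"rot": [0,0,0],"fingers": 1},{"delta_pos": [0,0,0],"rot": [0,0,0],"fingers": 1},{"delta_pos": [0,0,0],"rot": [0,0,0],"fingers": 1},{"delta_pos": [0,0,0],"rot": [0,0,0],"fingers": 1},{"delta_pos": [0,0,0],"rot": [0,0,0],"fingers": 1}])

```text
clock: 17.45
tcp_pos: [0.5342, 0.0403, 0.1334]
orientation: [-0.01, 0.965, 0.036, 0.259]
wrist_force: [-1.7, 0.2, 2.9]
finger_gap: 0.0275
```

```bash
python3 - <<'E'
from h import *
avg(8)
x,r,s=pose(); n,R=tilt(); D=down(np.radians(33))
# dock target: TCP over dock such that face returns where it was: grasp pose (.604,-.268)
p1=x+n*.16; print("after retreat",p1)
w=(R.inv()*D).as_rotvec(); print("turn",w/2/np.pi,np.degrees(np.linalg.norm(w)))
tgt=np.array([.604,-.268,.2948]); print("shift in tilted frame",R.inv().apply(tgt-p1)/.02)
E
```

```text
avg F tool [-1.03 -0.87 -3.73] sd [0.41 0.52 0.4 ] pos mm rel contact [ 3.26 -0.14  5.12]
after retreat [0.45442077 0.03428592 0.27191616]
turn [ 0.02086921 -0.08156734 -0.07788496] 41.29001097699066
shift in tilted frame [ 6.05007659 15.63220319  2.17181406]
```

arm_command(rows=[{"delta_pos": [0,0,-0.05],"rot": [0,0,0],"fingers": 1},{"delta_pos": [0,0,-0.1],"rot": [0,0,0],"fingers": 1},{"delta_pos": [0,0,-0.15],"rot": [0,0,0],"fingers": 1},{"delta_pos": [0,0,-0.3],"rot": [0,0,0],"fingers": 1},{"delta_pos": [0,0,-0.5],"rot": [0,0,0],"fingers": 1},{"delta_pos": [0,0,-0.8],"rot": [0,0,0],"fingers": 1},{"delta_pos": [0,0,-0.9],"rot": [0,0,0],"fingers": 1},{"delta_pos": [0,0,-0.9],"rot": [0,0,0],"fingers": 1},{"delta_pos": [0,0,-0.9],"rot": [0,0,0],"fingers": 1},{"delta_pos": [0,0,-0.9],"rot": [0,0,0],"fingers": 1},{"delta_pos": [0,0,-0.9],"rot": [0,0,0],"fingers": 1},{"delta_pos": [0,0.1,-0.9],"rot": [0,0,0],"fingers": 1},{"delta_pos": [0,0.5,-0.7],"rot": [0,0,0],"fingers": 1},{"delta_pos": [0,0.8,0],"rot": [0,0,0],"fingers": 1},{"delta_pos": [0,1,0],"rot": [0,0,0],"fingers": 1},{"delta_pos": [0,1,0],"rot": [0,0,0],"fingers": 1},{"delta_pos": [0,1,0],"rot": [0,0,0],"fingers": 1},{"delta_pos": [0,1,0],"rot": [0,0,0],"fingers": 1},{"delta_pos": [0,1,0],"rot": [0,0,0],"fingers": 1},{"delta_pos": [0,1,0],"rot": [0,0,0],"fingers": 1}])

```text
clock: 19.85
tcp_pos: [0.4649, -0.1141, 0.2724]
orientation: [-0.01, 0.965, 0.036, 0.259]
wrist_force: [-0.1, -0.0, -2.2]
finger_gap: 0.027
```

arm_command(rows=[{"delta_pos": [0.2,1,0],"rot": [0,0,0],"fingers": 1},{"delta_pos": [0.4,1,0],"rot": [0,0,0],"fingers": 1},{"delta_pos": [0.6,0.9,0.2],"rot": [0,0,0],"fingers": 1},{"delta_pos": [0.7,0.9,0.3],"rot": [0,0,0],"fingers": 1},{"delta_pos": [0.8,0.8,0.3],"rot": [0,0,0],"fingers": 1},{"delta_pos": [0.8,0.8,0.4],"rot": [0,0,0],"fingers": 1},{"delta_pos": [0.8,0.8,0.4],"rot": [0,0,0],"fingers": 1},{"delta_pos": [0.8,0.7,0.3],"rot": [0,0,0],"fingers": 1},{"delta_pos": [0.6,0.5,0.2],"rot": [0,0,0],"fingers": 1},{"delta_pos": [0.35,0.3,0.1],"rot": [0,0,0],"fingers": 1},{"delta_pos": [0,0,0],"rot": [0.00298,-0.01165,-0.01113],"fingers": 1},{"delta_pos": [0,0,0],"rot": [0.00298,-0.01165,-0.01113],"fingers": 1},{"delta_pos": [0,0,0],"rot": [0.00298,-0.01165,-0.01113],"fingers": 1},{"delta_pos": [0,0,0],"rot": [0.00298,-0.01165,-0.01113],"fingers": 1},{"delta_pos": [0,0,0],"rot": [0.00298,-0.01165,-0.01113],"fingers": 1},{"delta_pos": [0,0,0],"rot": [0.00298,-0.01165,-0.01113],"fingers": 1},{"delta_pos": [0,0,0],"rot": [0.00298,-0.01165,-0.01113],"fingers": 1},{"delta_pos": [0,0,0],"rot": [0,0,0],"fingers": 1},{"delta_pos": [0,0,0],"rot": [0,0,0],"fingers": 1}])

```text
clock: 21.75
tcp_pos: [0.6038, -0.2572, 0.2939]
orientation: [-0.0, 0.959, 0.284, 0.001]
wrist_force: [-0.1, -0.6, -2.6]
finger_gap: 0.0276
```

```bash
python3 - <<'E'
from h import *
x,r,s=pose(); D=down(np.radians(33)); to([.604,-.268,.0861],D)
print(s["wrist_force"])
for nme in ("scene","top"):
    d=np.median([env.read_camera(nme)[1] for _ in range(3)],0); P=cloud(nme,d)
    T=r.inv().apply((P-x).reshape(-1,3)); T=T[(d.ravel()>0)&(abs(T[:,0])<.035)&(abs(T[:,1])<.035)]
    for a in (0,.01,.02,.055,.065,.07):
        q=T[(T[:,2]>=a)&(T[:,2]<a+.01)]
        if len(q): print(nme,a,len(q),"x",(np.percentile(q[:,0],[5,50,95])*1000).round(1),"y",(np.percentile(q[:,1],[5,50,95])*1000).round(1))
    q=T[(T[:,2]<.09)];print("max z",np.percentile(q[:,2],[98,99.5]))
E
```

```text
t 21.75 tcp [ 0.6038 -0.2572  0.2939] shift [-0.301  0.461 10.388] turn [-0.0001 -0.0002 -0.0001] F [-0.06 -0.59 -2.59] gap 0.0276
[-0.0553515  -0.5895411  -2.58775094]
scene 0 54 x [-17.7   8.6  13.5] y [-5.8 14.3 15.7]
scene 0.01 82 x [-17.9   1.4  13.3] y [-4.5 14.2 15.5]
scene 0.02 77 x [-17.3   2.2  13.3] y [-5.5 14.1 15.4]
scene 0.055 101 x [-19.4   4.2  16.6] y [-1.7 16.9 22.1]
scene 0.065 69 x [-16.7   3.9  17.4] y [-0.4 18.6 22.4]
scene 0.07 35 x [-15.7   3.9  17.4] y [ 0.2 18.4 22.3]
max z [0.06183163 0.07117246]
top 0 10 x [10.2 14.1 14.4] y [-14.5  -9.8   5.7]
top 0.01 11 x [ 8.6 13.8 14.5] y [-14.8 -13.1   6.5]
top 0.02 15 x [ 5.4 12.6 14.4] y [-15.3 -14.2   7.3]
top 0.055 44 x [-2.  12.5 18.3] y [-22.4 -14.9  10.7]
top 0.065 15 x [-3.9  7.  18.1] y [-23.4 -20.1   2. ]
top 0.07 2 x [1.3 2.2 3. ] y [-22.2 -21.9 -21.5]
max z [0.05772063 0.06655411]
```

arm_command(rows=[{"delta_pos": [-0.1,0.2,0.3],"rot": [0,0,0],"fingers": 1},{"delta_pos": [-0.1,0.28,0.7],"rot": [-0.0001,-0.0002,-0.0001],"fingers": 1},{"delta_pos": [0,0,1],"rot": [0,0,0],"fingers": 1},{"delta_pos": [0,0,1],"rot": [0,0,0],"fingers": 1},{"delta_pos": [0,0,1],"rot": [0,0,0],"fingers": 1},{"delta_pos": [0,0,1],"rot": [0,0,0],"fingers": 1},{"delta_pos": [0,0,1],"rot": [0,0,0],"fingers": 1},{"delta_pos": [0,0,1],"rot": [0,0,0],"fingers": 1},{"delta_pos": [0,0,0.9],"rot": [0,0,0],"fingers": 1},{"delta_pos": [0,0,0.7],"rot": [0,0,0],"fingers": 1},{"delta_pos": [0,0,0.6],"rot": [0,0,0],"fingers": 1},{"delta_pos": [0,0,0.4],"rot": [0,0,0],"fingers": 1},{"delta_pos": [0,0,0.3],"rot": [0,0,0],"fingers": 1},{"delta_pos": [0,0,0.2],"rot": [0,0,0],"fingers": 1},{"delta_pos": [0,0,0.1],"rot": [0,0,0],"fingers": 1},{"delta_pos": [0,0,0.05],"rot": [0,0,0],"fingers": 1},{"delta_pos": [0,0,0],"rot": [0,0,0],"fingers": 1},{"delta_pos": [0,0,0],"rot": [0,0,0],"fingers": 1}])

```text
clock: 23.85
tcp_pos: [0.6055, -0.2679, 0.0896]
orientation: [0.001, 0.959, 0.284, -0.0]
wrist_force: [0.9, 0.1, -2.1]
finger_gap: 0.0272
```

```bash
python3 -c "
from h import *
avg();to([.606,-.2675,.0861],down(np.radians(33)))"
```

```text
avg F tool [-0.07  0.37  2.  ] sd [0.34 0.38 0.24] pos mm rel contact [ 22.76 312.49  67.1 ]
t 24.15 tcp [ 0.6053 -0.2679  0.0893] shift [0.039 0.004 0.16 ] turn [0.0001 0.0001 0.0001] F [-0.04  0.1  -2.34] gap 0.0273
```

arm_command(rows=[{"delta_pos": [0.02,0,0.04],"rot": [0,0,0],"fingers": 1},{"delta_pos": [0,0,0.04],"rot": [0,0,0],"fingers": 1},{"delta_pos": [0,0,0.04],"rot": [0,0,0],"fingers": 1},{"delta_pos": [0,0,0.03],"rot": [0,0,0],"fingers": 1},{"delta_pos": [0,0,0.02],"rot": [0,0,0],"fingers": 1},{"delta_pos": [0,0,0],"rot": [0,0,0],"fingers": 1}])

```text
clock: 24.75
tcp_pos: [0.6055, -0.2676, 0.0862]
orientation: [0.0, 0.959, 0.284, -0.0]
wrist_force: [-1.6, 0.7, 1.2]
finger_gap: 0.0271
```

```bash
python3 -c "
from h import *
avg();to([.606,-.2675,.0861],down(np.radians(33)))"
```

```text
avg F tool [-1.06 -1.66 -2.57] sd [0.14 0.54 0.77] pos mm rel contact [ 21.26 312.16  70.06]
t 25.05 tcp [ 0.6055 -0.2675  0.0861] shift [0.02  0.011 0.001] turn [0.0001 0.0002 0.0001] F [-2.43  1.47  3.61] gap 0.0272
```

arm_command(rows=[{"delta_pos": [0,0,0],"rot": [0,0,0],"fingers": 0.6},{"delta_pos": [0,0,0],"rot": [0,0,0],"fingers": 0.5},{"delta_pos": [0,0,0],"rot": [0,0,0],"fingers": 0.3},{"delta_pos": [0,0,0],"rot": [0,0,0],"fingers": 0.1},{"delta_pos": [0,0,0],"rot": [0,0,0],"fingers": 0},{"delta_pos": [0,0,0],"rot": [0,0,0],"fingers": 0},{"delta_pos": [0,0,0],"rot": [0,0,0],"fingers": 0},{"delta_pos": [0,0,0],"rot": [0,0,0],"fingers": 0}], squeeze=30)

```text
clock: 25.85
tcp_pos: [0.6056, -0.2676, 0.0858]
orientation: [0.0, 0.959, 0.284, -0.0]
wrist_force: [0.1, -0.1, -0.2]
finger_gap: 0.0852
```

```bash
python3 -c "
from h import *
to([.606,-.2675,.24],down(np.radians(33)))"
```

```text
t 25.85 tcp [ 0.6056 -0.2676  0.0858] shift [ 0.012  0.01  -7.711] turn [0.0001 0.0002 0.0001] F [ 0.12 -0.14 -0.18] gap 0.0852
```

arm_command(rows=[{"delta_pos": [0,0,-0.2],"rot": [0,0,0],"fingers": 0},{"delta_pos": [0,0,-0.5],"rot": [0,0,0],"fingers": 0},{"delta_pos": [0,0,-1],"rot": [0,0,0],"fingers": 0},{"delta_pos": [0,0,-1],"rot": [0,0,0],"fingers": 0},{"delta_pos": [0,0,-1],"rot": [0,0,0],"fingers": 0},{"delta_pos": [0,0,-1],"rot": [0,0,0],"fingers": 0},{"delta_pos": [0,0,-1],"rot": [0,0,0],"fingers": 0},{"delta_pos": [0,0,-1],"rot": [0,0,0],"fingers": 0.5},{"delta_pos": [0,0,-1],"rot": [0,0,0],"fingers": 1},{"delta_pos": [0,0,-1],"rot": [0,0,0],"fingers": 1},{"delta_pos": [0,0,-1],"rot": [0,0,0],"fingers": 1},{"delta_pos": [0,0,-0.8],"rot": [0,0,0],"fingers": 1},{"delta_pos": [0,0,-0.3],"rot": [0,0,0],"fingers": 1},{"delta_pos": [0,0,0],"rot": [0,0,0.016],"fingers": 1},{"delta_pos": [0,0,0],"rot": [0,0,0.016],"fingers": 1},{"delta_pos": [0,0,0],"rot": [0,0,0.016],"fingers": 1},{"delta_pos": [0,0,0],"rot": [0,0,0.016],"fingers": 1},{"delta_pos": [0,0,0],"rot": [0,0,0.016],"fingers": 1},{"delta_pos": [0,0,0],"rot": [0,0,0],"fingers": 1}])

```text
clock: 27.75
tcp_pos: [0.6056, -0.2673, 0.3016]
orientation: [0.0, 0.999, 0.037, -0.001]
wrist_force: [-0.1, -0.6, -0.3]
finger_gap: 0.0
```

```bash
cat >> h.py <<'E'
CX=np.array([np.cos(PSI),np.sin(PSI),0]); H=PC+.13*CX; H[2]=.1
E
python3 - <<'E'
from h import *
D=down(PSI); print("H",H)
to([.695,-.15,.30],D); to([.70,.05,.30],D)
d=np.median([env.read_camera("top")[1] for _ in range(3)],0); P=cloud("top",d)
Q=P[172:204,205:320].reshape(-1,3); Q=Q[(d[172:204,205:320].ravel()>0)&(Q[:,2]>.12)&(Q[:,2]<.36)&(Q[:,0]>.55)]
L=np.stack([(Q-H)@CX,Q[:,2]-.1],1); a=np.arctan2(L[:,1],-L[:,0]); rr=np.hypot(*L.T)
print(len(Q),"lid outer ang",np.percentile(a[(rr>.12)&(rr<.23)],[10,50,90]),"rmax",np.percentile(rr,[50,98,99.8]), "zmax",Q[:,2].max())
for n in("scene","top"): cv2.imwrite(f"pics/d_{n}.png",env.read_camera(n)[0])
S,dd=cloud("scene",env.read_camera("scene")[1]),0
Q=S[255:330,170:215].reshape(-1,3);Q=Q[(Q[:,2]>.125)&(Q[:,2]<.15)];print("reader top scene",len(Q),Q.mean(0),cv2.minAreaRect(Q[:,:2].astype(np.float32)*1000))
E
```

```text
H [0.69543455 0.05224086 0.1       ]
t 27.75 tcp [ 0.6056 -0.2673  0.3016] shift [ 4.893 -5.521  0.074] turn [ 0.0001  0.0002 -0.0002] F [-0.13 -0.6  -0.27] gap 0.0
t 27.75 tcp [ 0.6056 -0.2673  0.3016] shift [  5.88  -15.476   0.067] turn [ 0.0001  0.0002 -0.0002] F [-0.13 -0.6  -0.27] gap 0.0
2368 lid outer ang [1.25816309 1.27999023 1.30065516] rmax [0.1647437  0.23948833 0.24119006] zmax 0.33018904851722336
reader top scene 204 [ 0.60665626 -0.2724897   0.1342062 ] ((604.0648803710938, -270.415283203125), (32.991512298583984, 29.283676147460938), 31.810901641845703)
```

View pics/d_scene.png

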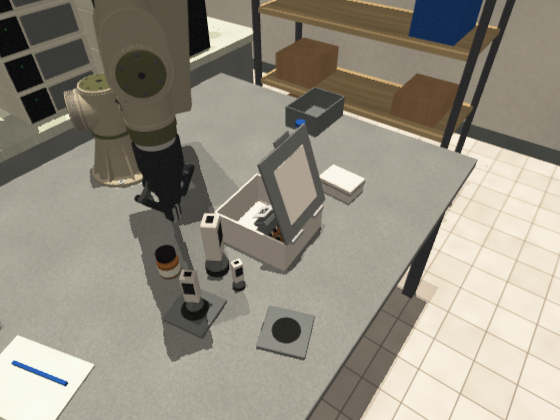

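arm_command(rows=[{"delta_pos": [0.5,-0.5,0],"rot": [0,0,0],"fingers": 1},{"delta_pos": [0.9,-0.9,0],"rot": [0,0,0],"fingers": 1},{"delta_pos": [0.9,-0.9,0],"rot": [0,0,0],"fingers": 1},{"delta_pos": [0.9,-0.9,0],"rot": [0,0,0],"fingers": 1},{"delta_pos": [0.9,-0.9,0],"rot": [0,0,0],"fingers": 1},{"delta_pos": [0.8,-1,0],"rot": [0,0,0],"fingers": 1},{"delta_pos": [0.4,-1,0],"rot": [0,0,0],"fingers": 1},{"delta_pos": [0.2,-1,0],"rot": [0,0,0],"fingers": 1},{"delta_pos": [0.1,-1,0],"rot": [0,0,0],"fingers": 1},{"delta_pos": [0.1,-1,0],"rot": [0,0,0],"fingers": 1},{"delta_pos": [0.1,-1,0],"rot": [0,0,0],"fingers": 1},{"delta_pos": [0,-1,0],"rot": [0,0,0],"fingers": 1},{"delta_pos": [0,-1,0],"rot": [0,0,0],"fingers": 1},{"delta_pos": [0,-1,0],"rot": [0,0,0],"fingers": 1},{"delta_pos": [0,-1,0],"rot": [0,0,0],"fingers": 1},{"delta_pos": [0,-1,0],"rot": [0,0,0],"fingers": 1},{"delta_pos": [0,-0.5,0],"rot": [0,0,0],"fingers": 1},{"delta_pos": [0,0,0],"rot": [0,0,0],"fingers": 1}])

```text
clock: 29.85
tcp_pos: [0.6982, 0.0542, 0.3015]
orientation: [0.0, 0.999, 0.038, -0.0]
wrist_force: [0.4, -0.8, 0.4]
finger_gap: 0.0001
```

```bash
python3 - <<'E'
from h import *
D=down(PSI); x,r,s=pose(); print(s["joint_pos"].round(2))
def tcp(th,rho=.19,g=0):
    p=H-rho*np.cos(th)*CX+(.008+g)*np.sin(th)*CX+.011*CX; p[2]=.1+rho*np.sin(th)+(.008+g)*np.cos(th); return p
to(tcp(1.23,g=.006),D)
prev=tcp(1.23)
for th in np.arange(1.15,-.01,-.1):
    p=tcp(th); print(round(th,2),p.round(4),(r.inv().apply(p-prev)/.02).round(3)); prev=p
E
```

```text
[-0.04  0.59  0.65  1.63 -0.    3.03]
t 29.85 tcp [0.6982 0.0542 0.3015] shift [-2.109  0.085  0.891] turn [0.0001 0.0001 0.0002] F [ 0.4  -0.8   0.38] gap 0.0001
1.15 [0.6363 0.0478 0.2767] [-0.717 -0.001  0.253]
1.05 [0.6191 0.0465 0.2688] [-0.864 -0.001  0.396]
0.95 [0.6027 0.0453 0.2592] [-0.82  -0.001  0.48 ]
0.85 [0.5874 0.0441 0.248 ] [-0.768 -0.001  0.559]
0.75 [0.5732 0.0431 0.2354] [-0.709 -0.001  0.633]
0.65 [0.5604 0.0421 0.2214] [-0.642 -0.001  0.701]
0.55 [0.549  0.0412 0.2061] [-0.569 -0.001  0.762]
0.45 [0.5393 0.0405 0.1898] [-0.49  -0.001  0.814]
0.35 [0.5312 0.0399 0.1727] [-0.406 -0.001  0.859]
0.25 [0.5248 0.0394 0.1548] [-0.318 -0.001  0.896]
0.15 [0.5203 0.0391 0.1363] [-0.227 -0.001  0.923]
0.05 [0.5176 0.0389 0.1175] [-0.134 -0.001  0.941]
```

arm_command(rows=[{"delta_pos": [-0.5,0.03,0.2],"rot": [0,0,0],"fingers": 1},{"delta_pos": [-0.6,0.03,0.25],"rot": [0,0,0],"fingers": 1},{"delta_pos": [-0.5,0.03,0.25],"rot": [0,0,0],"fingers": 1},{"delta_pos": [-0.3,0,0.2],"rot": [0,0,0],"fingers": 1},{"delta_pos": [-0.2,0,0],"rot": [0,0,0],"fingers": 1},{"delta_pos": [-0.1,0,0.03],"rot": [0,0,0],"fingers": 1},{"delta_pos": [-0.1,0,0.03],"rot": [0,0,0],"fingers": 1},{"delta_pos": [-0.1,0,0.04],"rot": [0,0,0],"fingers": 1},{"delta_pos": [-0.1,0,0.04],"rot": [0,0,0],"fingers": 1},{"delta_pos": [-0.15,0,0.05],"rot": [0,0,0],"fingers": 1},{"delta_pos": [-0.2,0,0.07],"rot": [0,0,0],"fingers": 1},{"delta_pos": [-0.2,0,0.08],"rot": [0,0,0],"fingers": 1}])

```text
clock: 31.05
tcp_pos: [0.6375, 0.0458, 0.2769]
orientation: [0.001, 0.999, 0.037, -0.0]
wrist_force: [1.9, -1.9, 2.7]
finger_gap: 0.0002
```

```bash
cat >> h.py <<'E'
def lid():
    x,r,s=pose(); c=x-.011*CX-H; u=-c@CX; v=c[2]; rr=np.hypot(u,v)
    th=np.arctan2(v,u)-np.arcsin(.008/rr)
    def tcp(th,rho=.19):
        p=H-rho*np.cos(th)*CX+.008*np.sin(th)*CX+.011*CX; p[2]=.1+rho*np.sin(th)+.008*np.cos(th); return p
    print("t",round(s["clock"],2),"tcp",x.round(4),"tip theta",th.round(3),"rho",np.sqrt(rr**2-.008**2).round(4),"F",s["wrist_force"].round(1))
    k=pose()[1].inv(); print({round(a,2):(k.apply(tcp(a)-x)/.02).round(2).tolist() for a in (.95,.75,.55,.35,.15,0)})
E
python3 -c "
from h import *
lid()"
```

```text
t 31.05 tcp [0.6375 0.0458 0.2769] tip theta 1.156 rho 0.1898 F [ 1.9 -1.9  2.7]
{0.95: [-1.74, -0.1, 0.88], 0.75: [-3.22, -0.1, 2.07], 0.55: [-4.43, -0.1, 3.54], 0.35: [-5.33, -0.1, 5.21], 0.15: [-5.87, -0.1, 7.03], 0: [-6.04, -0.11, 8.44]}
```

arm_command(rows=[{"delta_pos": [-0.3,-0.02,0.13],"rot": [0,0,0],"fingers": 1},{"delta_pos": [-0.3,-0.02,0.14],"rot": [0,0,0],"fingers": 1},{"delta_pos": [-0.29,-0.02,0.15],"rot": [0,0,0],"fingers": 1},{"delta_pos": [-0.29,-0.02,0.15],"rot": [0,0,0],"fingers": 1},{"delta_pos": [-0.28,-0.02,0.15],"rot": [0,0,0],"fingers": 1},{"delta_pos": [-0.28,0,0.16],"rot": [0,0,0],"fingers": 1},{"delta_pos": [-0.26,0,0.18],"rot": [0,0,0],"fingers": 1},{"delta_pos": [-0.26,0,0.19],"rot": [0,0,0],"fingers": 1},{"delta_pos": [-0.25,0,0.2],"rot": [0,0,0],"fingers": 1},{"delta_pos": [-0.24,0,0.2],"rot": [0,0,0],"fingers": 1},{"delta_pos": [-0.24,0,0.21],"rot": [0,0,0],"fingers": 1},{"delta_pos": [-0.23,0,0.21],"rot": [0,0,0],"fingers": 1},{"delta_pos": [-0.22,0,0.23],"rot": [0,0,0],"fingers": 1},{"delta_pos": [-0.21,0,0.24],"rot": [0,0,0],"fingers": 1},{"delta_pos": [-0.2,0,0.24],"rot": [0,0,0],"fingers": 1},{"delta_pos": [-0.2,0,0.25],"rot": [0,0,0],"fingers": 1},{"delta_pos": [-0.19,0,0.25],"rot": [0,0,0],"fingers": 1},{"delta_pos": [-0.19,0,0.26],"rot": [0,0,0],"fingers": 1}])

```text
clock: 32.85
tcp_pos: [0.5486, 0.0414, 0.2054]
orientation: [0.0, 0.999, 0.037, -0.0]
wrist_force: [-0.3, 0.0, 1.5]
finger_gap: 0.0
```

```bash
python3 -c "
from h import *
lid()"
```

```text
t 32.85 tcp [0.5486 0.0414 0.2054] tip theta 0.546 rho 0.19 F [-0.3  0.   1.5]
{0.95: [2.71, 0.01, -2.69], 0.75: [1.23, 0.01, -1.5], 0.55: [0.02, 0.01, -0.03], 0.35: [-0.87, 0.01, 1.64], 0.15: [-1.42, 0.01, 3.46], 0: [-1.58, 0.01, 4.87]}
```

arm_command(rows=[{"delta_pos": [-0.16,0,0.26],"rot": [0,0,0],"fingers": 1},{"delta_pos": [-0.15,0,0.27],"rot": [0,0,0],"fingers": 1},{"delta_pos": [-0.15,0,0.27],"rot": [0,0,0],"fingers": 1},{"delta_pos": [-0.14,0,0.28],"rot": [0,0,0],"fingers": 1},{"delta_pos": [-0.14,0,0.28],"rot": [0,0,0],"fingers": 1},{"delta_pos": [-0.13,0,0.28],"rot": [0,0,0],"fingers": 1},{"delta_pos": [-0.11,0,0.28],"rot": [0,0,0],"fingers": 1},{"delta_pos": [-0.1,0,0.28],"rot": [0,0,0],"fingers": 1},{"delta_pos": [-0.1,0,0.27],"rot": [0,0,0],"fingers": 1},{"delta_pos": [-0.08,0,0.27],"rot": [0,0,0],"fingers": 1},{"delta_pos": [-0.07,0,0.25],"rot": [0,0,0],"fingers": 1},{"delta_pos": [-0.06,0,0.25],"rot": [0,0,0],"fingers": 1},{"delta_pos": [-0.04,0,0.22],"rot": [0,0,0],"fingers": 1}])

```text
clock: 34.15
tcp_pos: [0.5204, 0.0392, 0.1363]
orientation: [0.0, 0.999, 0.037, -0.0]
wrist_force: [-0.5, 0.0, 1.8]
finger_gap: 0.0001
```

```bash
python3 -c "
from h import *
lid()"
```

```text
t 34.15 tcp [0.5204 0.0392 0.1363] tip theta 0.15 rho 0.1899 F [-0.5  0.   1.8]
{0.95: [4.12, 0.01, -6.15], 0.75: [2.65, 0.01, -4.96], 0.55: [1.44, 0.01, -3.49], 0.35: [0.54, 0.01, -1.82], 0.15: [-0.01, 0.01, 0.0], 0: [-0.17, 0.0, 1.42]}
```

arm_command(rows=[{"delta_pos": [-0.03,0,0.15],"rot": [0,0,0],"fingers": 1},{"delta_pos": [-0.03,0,0.12],"rot": [0,0,0],"fingers": 1},{"delta_pos": [-0.02,0,0.1],"rot": [0,0,0],"fingers": 1},{"delta_pos": [-0.02,0,0.1],"rot": [0,0,0],"fingers": 1},{"delta_pos": [-0.02,0,0.1],"rot": [0,0,0],"fingers": 1},{"delta_pos": [-0.01,0,0.1],"rot": [0,0,0],"fingers": 1},{"delta_pos": [-0.01,0,0.1],"rot": [0,0,0],"fingers": 1},{"delta_pos": [-0.01,0,0.1],"rot": [0,0,0],"fingers": 1},{"delta_pos": [0,0,0.08],"rot": [0,0,0],"fingers": 1},{"delta_pos": [0,0,0.08],"rot": [0,0,0],"fingers": 1},{"delta_pos": [0,0,0.08],"rot": [0,0,0],"fingers": 1},{"delta_pos": [0,0,0.06],"rot": [0,0,0],"fingers": 1},{"delta_pos": [0,0,0.05],"rot": [0,0,0],"fingers": 1},{"delta_pos": [0,0,0.05],"rot": [0,0,0],"fingers": 1},{"delta_pos": [0,0,0.04],"rot": [0,0,0],"fingers": 1},{"delta_pos": [0,0,0.04],"rot": [0,0,0],"fingers": 1}])

```text
clock: 35.75
tcp_pos: [0.5172, 0.039, 0.1096]
orientation: [0.0, 0.999, 0.037, -0.001]
wrist_force: [-1.0, 0.3, 1.7]
finger_gap: 0.0001
```

```bash
python3 -c "
from h import *
lid();avg(4)"
```

```text
t 35.75 tcp [0.5172 0.039  0.1096] tip theta 0.009 rho 0.1898 F [-1.   0.3  1.7]
{0.95: [4.28, 0.01, -7.48], 0.75: [2.8, 0.01, -6.29], 0.55: [1.59, 0.01, -4.83], 0.35: [0.7, 0.01, -3.15], 0.15: [0.15, 0.01, -1.33], 0: [-0.01, 0.01, 0.08]}
avg F tool [-0.09 -0.18 -0.35] sd [0.15 0.39 0.57] pos mm rel contact [-23.2   -0.1   17.29]
```

arm_command(rows=[{"delta_pos": [0,0,0.04],"rot": [0,0,0],"fingers": 1},{"delta_pos": [0,0,0.04],"rot": [0,0,0],"fingers": 1},{"delta_pos": [0,0,0.03],"rot": [0,0,0],"fingers": 1},{"delta_pos": [0,0,0],"rot": [0,0,0],"fingers": 1}])

```text
clock: 36.35
tcp_pos: [0.5176, 0.039, 0.108]
orientation: [0.0, 0.999, 0.037, -0.0]
wrist_force: [-1.4, 0.5, 4.5]
finger_gap: 0.0001
```

arm_command(rows=[{"delta_pos": [0,0,0.03],"rot": [0,0,0],"fingers": 1},{"delta_pos": [0,0,0.03],"rot": [0,0,0],"fingers": 1},{"delta_pos": [0,0,0],"rot": [0,0,0],"fingers": 1}])

```text
clock: 36.65
tcp_pos: [0.5177, 0.039, 0.1079]
orientation: [0.0, 0.999, 0.037, 0.0]
wrist_force: [-4.4, -0.6, 12.1]
finger_gap: 0.0001
```

The lid stopped hard at 0.108 m, which is exactly the shut height. Backing off to check.

arm_command(rows=[{"delta_pos": [0,0,-0.05],"rot": [0,0,0],"fingers": 1},{"delta_pos": [0,0,-0.1],"rot": [0,0,0],"fingers": 1},{"delta_pos": [0,0,-0.4],"rot": [0,0,0],"fingers": 1},{"delta_pos": [-0.2,0,-0.8],"rot": [0,0,0],"fingers": 1},{"delta_pos": [-0.8,0,-1],"rot": [0,0,0],"fingers": 1},{"delta_pos": [-0.8,0,-1],"rot": [0,0,0],"fingers": 1},{"delta_pos": [-0.8,0,-1],"rot": [0,0,0],"fingers": 1},{"delta_pos": [-0.8,0,-1],"rot": [0,0,0],"fingers": 1},{"delta_pos": [-0.8,0,-1],"rot": [0,0,0],"fingers": 1},{"delta_pos": [-0.5,0,-0.5],"rot": [0,0,0],"fingers": 1},{"delta_pos": [0,0,0],"rot": [0,0,0],"fingers": 1},{"delta_pos": [0,0,0],"rot": [0,0,0],"fingers": 1}])

```text
clock: 37.85
tcp_pos: [0.4242, 0.032, 0.2432]
orientation: [0.0, 0.999, 0.037, -0.0]
wrist_force: [0.2, 0.1, -0.3]
finger_gap: -0.0004
```

```bash
python3 - <<'E'
from h import *
p,d=env.read_camera("scene"); cv2.imwrite("pics/e.png",p); t,dt=env.read_camera("top")
for n,D in(("scene",d),("top",dt)):
    P=cloud(n,D); L=(P-H)@np.stack([-CX,np.cross([0,0,1],CX),[0,0,1]],1)
    m=(D>0)&(L[...,0]>.02)&(L[...,0]<.22)&(abs(L[...,1])<.09)&(abs(L[...,2])<.06); q=L[m]
    for a in(.02,.07,.12,.17): k=(q[:,0]>a)&(q[:,0]<a+.05); print(n,a,k.sum(),np.median(q[k,2]).round(4)+.1)
s0=cv2.imread("pics/scene0.png")
print(np.abs(p.astype(int)-s0)[245:280,155:182].mean(), pose()[2]["clock"],pose()[2]["wrist_force"])
E
```

```text
scene 0.02 906 0.10650000000000001
scene 0.07 851 0.1068
scene 0.12 806 0.10690000000000001
scene 0.17 766 0.10640000000000001
top 0.02 1610 0.10800000000000001
top 0.07 1633 0.1082
top 0.12 1648 0.1082
top 0.17 1658 0.1076
3.10652557319224 37.95 [-0.95432436  0.31502022 -0.3127249 ]
```

View pics/e.png

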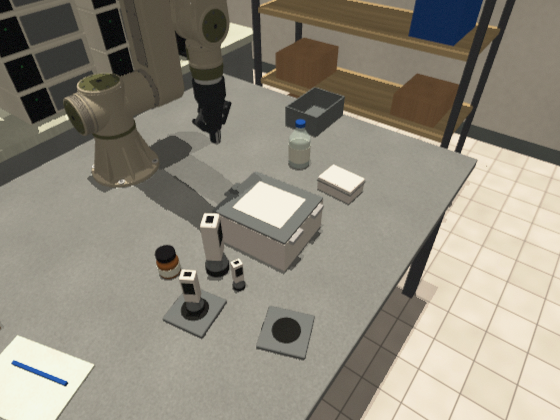

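The lid is flat and shut at (270,205), the reader is upright on its dock at (190,290), and the jar, bottle and tip box haven't moved.

```bash
python3 -c "
from workcell import env
print(env.hand_in())"
```

```text
the job is handed in; nothing more can be done
None
```

The job is done and handed in at about 38 s on the robot's clock. I took the middle-sized reader from the rightmost dock and pressed it on the code plate. I then stood it back upright on its dock, let go, and pushed the lid shut.

**Checks:**
- **Plate press:** I held for about 3 s at roughly 5.4–5.7 N net. The face was 5.1 mm past first contact by arm position, and the force slope matched the plate's spring. The sink itself comes from position and force, not from a direct reading.
- **Centring:** the reader sat about 2.7 mm off the gripper's axis, which I measured and corrected before pressing. In the top view the face was centred to within about 1.5 mm. The two cameras disagreed by up to about 1 px (2–3 mm), so I compromised between them.
- **Lid:** its top face measures a level 0.108 m in the top camera and 0.1065 m in the scene camera, within the 2 mm calibration. The final seating push was about 12 N at slow speed.
- **Reader and bystanders:** the last picture shows the reader upright on its dock. The jar, bottle and tip box look unmoved, and the robot is touching nothing.

My first two move calls were refused for a missing field, and nothing moved. I viewed 12 pictures, two over the budget.

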